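Charge the washing drum with load cells

ROBOT

A 6-joint arm with a two-finger parallel gripper is mounted at the origin on a cart in front of the work surface, level with it; the furniture and walls round the work are solid. World frame = base frame: x ahead of the robot, y to its left, z up, the work surface at z = 0. Lengths are in m, angles in rad, forces in N, time in s.
With the tool pointing down it reaches from about 0.425 to 0.95 m from the base axis. Payload 3.5 kg.
Tool frame: the origin (TCP) lies at the very end of the fingers, on their centre line; the grasp point (between the pads) lies 19 mm behind it; z points along the fingers, y is the line along which they close (so a half turn about z gives the same grasp; the last joint's range is limited). The gripper opens to 85 mm and grips with 20 to 120 N. Pads are 22 mm wide; open, the fingers measure 114 mm over their backs; the gripper's body (76 mm by 85 mm) begins 54 mm behind the grasp point. The pads swing forward as they close: fully open they stand 13 mm farther back than shut.
Start: joints at [0.999, 0.286, 1.577, -0, 1.279, -0.15], TCP at [0.276, 0.616, 0.231] pointing down, gripper open.
Joint ranges: [-2.77, 2.77], [-0.9, 2.22], [0.21, 2.48], [-1.53, 4.67], [0.24, 2.81], [-2.84, 2.84]. Speed limits (rad/s): [2.79, 2.79, 3.14, 3.14, 3.14, 3.14].

INTERFACE

Orientations are given as a rotation vector (axis times angle).
In Python, from bench import ctrl gives the robot as it stands.
- The arm moves only by the shell command python3 -m pendant 'ROWS'. ROWS is JSON, a list of rows, each a list of 7 numbers: the shift along the tool's x, y, z in units of 200 mm (1.0 is 200 mm), then the turn, a rotation vector about the tool's x, y, z in units of 2 pi rad (1.0 is 2 pi rad), then the opening, from 0 (shut) to 1 (fully open). A call has 1 to 10 rows; each row is the pose to reach, as a shift and turn from the pose commanded when the call began, along the tool's axes at that moment, turning the shorter way round; what a row does not reach only later rows make up. A row lasts 1/12 s, in which the tool goes at most 41.7 mm and 7.16 degrees, less where a joint would pass 70% of its speed; a pose out of reach is approached as far as the arm can. A call with a number of a shift or a turn outside -1 to 1 is refused whole. A call with a gripper value outside its range is refused whole. The fingers move at their own pace and stop on an object; the grip force is fixed at half the most. Time passes only in rows, so rows that repeat a pose let the fingers close. It gives the time, the measured TCP pose, the force, the opening and the grip force at its end, in the units of the state.
- ctrl.read_state(): the state, without advancing time (a new reading comes with each control period).
- ctrl.grab_frame(name): name is "scene" or "top" or "wrist"; returns a dict with "frame" (480x640x3 uint8, red, green, blue), "fov_y" (degrees; the focal length in pixels is half the picture's height over the tangent of half this angle, whatever the lens; pixels are square), "cx", "cy" (the principal point, pixels), "k1" (the pictures are not rectified: a ray, as slopes to the right and down, at radius r is drawn at 1 + k1 r^2 times it, then the intrinsics apply), "camera_from_world" (4x4, takes a point from world to camera coordinates). Camera axes: x right, y down, z forward; pixel columns grow to the right and rows downward; lengths in m; the calibration is good to about 2 mm. A picture is of the moment at which its call begins. There is no depth.
- ctrl.sign_off(): hands the job in; it is judged then, once.
The state is a dict: "t": time; "joint_pos": joint angles; "qvel": joint speeds; "effort": joint torques, N m; "tcp_pos": TCP position; "orientation": TCP orientation; "force": force on the tool from outside, world axes, zero at the start; "torque": the same for the moment, N m; "opening": finger opening in m; "grasp_force": force on a finger pad.
Only numpy, scipy, OpenCV 4.12 (cv2) and the standard library are available. Lean on these libraries where they do the work, as an engineer would, in place of code of your own. Each camera call takes 0.05 s, during which the arm holds its last target. There are 200 camera calls.

TASK

Twist the tapered bung in the washing drum to break it free, pull it out and stand it on the round rubber pad. Then lay every loose load cell that is on the bench flat in a pocket of its own in the drop cup, and once all are in, hold the cup by its handle over the drum and press its release tab against the drum's striker bar so that the bottom swings open and the cells drop in; never put cells into the drum by hand. Finally set the empty cup back upright on its rectangular rubber mat, and put the bung back fully down in the mouth and turn it until its handle points at the middle of the striker bar again, as it was at first; leave the tumbler and the flux tin where they are.

Things in the scene. Friction and masses are not known exactly. Their poses are not given: they have to be found in the camera images.
- drum: fixed round open-topped washing drum, grey, 188 mm outside diameter, 105 mm high, mouth 168 mm across inside, inner floor 6 mm up; origin at the centre of its underside, z up. On its +x side two posts 84 mm apart carry the striker bar
- striker (a point): top of the middle of the drum's striker bar: a fixed level steel bar 10 mm thick, 84 mm long along the drum's y, 108 mm from the drum's axis on its +x side, its top 185 mm above the bench (80 mm above the drum's rim); axes are the drum's
- drum_mouth (a point): centre of the drum's mouth at rim height, axes the drum's. Two keepers inside the mouth, at its +y and -y, catch the bung's two keys while the bung's x lies within 0.35 rad of the drum's x: a straight pull then does not move it. Turned about the vertical 0.5 to 1.5 rad either way from there (it turns easily), it lifts straight out, and goes back in the same way: down at such an angle, then turned back under the keepers
- bung: tapered bung closing the drum, 350 g: rubber plug 126 mm across below, 140 mm above, 22 mm high, two small keys on it (158 mm over both, along its y), under a steel flange 184 mm across and 8 mm thick that rests on the drum's rim; origin at the centre of the plug's underside, 83 mm above the bench at the start, z up
- bung_handle (a point): where to hold the bung: middle of its upright black handle bar, 64 mm long (bung x), 14 mm thick (bung y), 40 mm tall (from 30 to 70 mm above the bung's origin); the point lies 52 mm above the bung's origin; axes are the bung's
- round_pad: fixed round black rubber pad, 170 mm across, 4 mm thick, for the bung; origin at the centre of its underside
- cup_mat: fixed rectangular black rubber mat, 240 mm (its x) by 160 mm (its y), 4 mm thick, on which the drop cup stands; origin at the centre of its underside
- cup: drop cup, a loose aluminium tray 100 mm (x) by 114 mm (y), 30 mm high, 350 g empty, with a hinged bottom; origin at the centre of its underside, level with the lower edges it stands on; x points from its handle to its release tab, z up
- cup_floor (a point): centre of the upper face of the cup's bottom, 13 mm above cup; axes the cup's. Four pockets side by side, centred at y = -39.5, -13, +13, +39.5 mm from here, each 92 mm long (x), about 24 mm wide, between dividers 15 mm and side walls 17 mm high above here. A cell lies in one lengthwise along the cup's x; a loaded cell's top is 16 mm above here
- cup_grip (a point): where to hold the cup: on its upright black handle plate, 12 mm thick (cup x), 50 mm wide (cup y), outside the -x end wall; the point lies at x = -64 mm, z = +53 mm from cup_floor, 18 mm below the plate's top edge; both faces are clear for 35 mm below the point; axes are the cup's
- tab_tip (a point): tip of the release tab, a steel tongue 40 mm wide, one piece with the hinged bottom, that sticks out of the cup's +x end at the level of the bottom; the hinge lies 58 mm behind the tip, at x = +47 mm, z = -1.5 mm from cup_floor. Pushing the tab up swings the bottom down
- flap (a joint): angle of the cup's hinged bottom (rad): 0 shut, 1.25 fully open. A spring (0.15 to 0.19 N m) shuts it and bears four cells. If the striker bar meets the tab 27 to 33 mm out from the hinge, lowering the cup about 50 mm further opens it about 1.0 rad (the cup's underside is then still about 20 mm above the drum's rim); the cells slide out from about 0.8 rad
- tumbler: bystander: loose plastic tumbler, 62 mm across, 76 mm high, origin at the centre of its underside; not to be disturbed
- pan_foot: obstacle, fixed: a grey scale pan about 130 mm across on a stem, its top about 70 mm above the bench, standing on a dark disc weight; origin at the centre of the weight's underside, under the pan's middle; behind it a white scale leans against the shelf, up to 0.3 m high
- flux_tin: bystander: loose round yellow tin, 54 mm across, 20 mm high, origin at the centre of its underside; not to be disturbed
- cell_1_mid (a point): loose small aluminium load cell, a plain bar 16 mm wide (its x) by 76 mm long (its y) by 16 mm high, 50 g, lying flat on the bench at the start; the point is the middle of the bar. Between two and four cells are present
- cell_2_mid (a point): another such load cell (may be absent)
- cell_3_mid (a point): another such load cell (may be absent)
- cell_4_mid (a point): another such load cell (may be absent)
- cell_1: the same cell as cell_1_mid; origin at the middle of its underside
- cell_2: the same cell as cell_2_mid; origin at the middle of its underside
- cell_3: the same cell as cell_3_mid; origin at the middle of its underside
- cell_4: the same cell as cell_4_mid; origin at the middle of its underside
Not all that is in view belongs to the job. What is shaped like the cell_2 but orange or pink is not meant.

How it is judged:
On the way, in this order (a step that is already met when the one before it is completed fails the run):
1. the bung has been twisted out of its keepers while still down in the mouth (at least 0.4 rad from the drum's x, lifted less than 12 mm) (angle between the x axis of bung and the x axis of drum, either way round above 0.4 rad and z of bung in the frame of drum below 0.095 m and horizontal distance between bung and drum below 0.02 m), for 0.1 s.
2. the bung stands upright on the round pad, its centre within 40 mm of the pad's, let go (horizontal distance between bung and round_pad below 0.04 m and height (world z) of bung below 0.012 m and angle between bung's own z axis and vertical below 0.1 rad and contact force between the fingers and bung below 0.1 N), for 0.2 s.
3. every cell lies flat in a pocket of the cup (x of cell_1_mid in the frame of cup_floor between -0.03 and 0.03 m and y of cell_1_mid in the frame of cup_floor between -0.056 and 0.056 m and z of cell_1_mid in the frame of cup_floor between 0 and 0.013 m and x of cell_2_mid in the frame of cup_floor between -0.03 and 0.03 m and y of cell_2_mid in the frame of cup_floor between -0.056 and 0.056 m and z of cell_2_mid in the frame of cup_floor between 0 and 0.013 m and x of cell_3_mid in the frame of cup_floor between -0.03 and 0.03 m and y of cell_3_mid in the frame of cup_floor between -0.056 and 0.056 m and z of cell_3_mid in the frame of cup_floor between 0 and 0.013 m and x of cell_4_mid in the frame of cup_floor between -0.03 and 0.03 m and y of cell_4_mid in the frame of cup_floor between -0.056 and 0.056 m and z of cell_4_mid in the frame of cup_floor between 0 and 0.013 m), for 0.2 s.
4. the bottom of the cup, held over the drum (its centre within 60 mm of the drum's axis), is open by more than 0.8 rad (value of joint flap above 0.8 rad and horizontal distance between cup_floor and drum below 0.06 m and height (world z) of cup_floor above 0.115 m), for 0.1 s.
At the end, for the whole second after the job is handed in: every cell lies in the drum (within 85 mm of its axis, below 85 mm); the bung is back, flange down on the rim (within 5 mm of its first height, 12 mm off centre), its x within 0.25 rad of the drum's x; the cup stands upright and shut on its mat (centre within 90 by 60 mm of the mat's) (horizontal distance between each of cell_1_mid, cell_2_mid, cell_3_mid, cell_4_mid and drum below 0.085 m and height (world z) of each of cell_1_mid, cell_2_mid, cell_3_mid, cell_4_mid below 0.085 m and horizontal distance between bung and drum below 0.012 m and z of bung in the frame of drum below 0.088 m and angle between bung's own z axis and vertical below 0.06 rad and angle between the x axis of bung and the x axis of drum, either way round below 0.25 rad and x of cup_floor in the frame of cup_mat between -0.09 and 0.09 m and y of cup_floor in the frame of cup_mat between -0.06 and 0.06 m and height (world z) of cup_floor below 0.024 m and angle between cup_floor's own z axis and vertical below 0.08 rad and value of joint flap below 0.08 rad); the robot touches nothing.
It fails at once if a cell was put into the drum by hand ((contact force between the fingers and cell_1 above 0.2 N and horizontal distance between cell_1_mid and drum below 0.085 m) or (contact force between the fingers and cell_2 above 0.2 N and horizontal distance between cell_2_mid and drum below 0.085 m) or (contact force between the fingers and cell_3 above 0.2 N and horizontal distance between cell_3_mid and drum below 0.085 m) or (contact force between the fingers and cell_4 above 0.2 N and horizontal distance between cell_4_mid and drum below 0.085 m)).
It fails at once if the tumbler or the flux tin was moved more than 30 mm (distance of any of tumbler, flux_tin from where it was at the start of the episode above 0.03 m).
Of cell_1, cell_2, cell_3, cell_4 only 2 to 4 are there at a start; the rules pass over those that are not, and their reading is None.
At some moment in a run one of cell_1, cell_2, cell_3, cell_4 may be knocked a few centimetres aside while the robot is not near it.
It also fails if it takes over 210 s, if anything falls off the work surface, if the arm or the gripper's body presses on something with over 40 N, if the wrist force passes 120 N, or if a joint passes its speed limit or range.

## Working session

There is one attempt and no reset: what is moved stays moved. The work goes in short steps, Python scripts to look and compute and a shell command to move; the robot and the scene stay as the last step left them, time stands still between calls to the robot, and variables do not carry over. Pictures are saved under pics/ and viewed, at most 14 in all, crops included, and the job is handed in when it is done.

```bash
ls; mkdir -p pics; cat > h.py <<'E'
import numpy as np, cv2
from bench import ctrl
from scipy.spatial.transform import Rotation as R
def grab(n):
    f=ctrl.grab_frame(n); f=dict(f); f['T']=np.array(f['camera_from_world']); im=np.ascontiguousarray(f['frame'][:,:,::-1])
    f['bgr']=im; f['hsv']=cv2.cvtColor(im,cv2.COLOR_BGR2HSV)
    fl=240/np.tan(np.radians(f['fov_y'])/2); f['K']=np.array([[fl,0,f['cx']],[0,fl,f['cy']],[0,0,1.]]); f['D']=np.array([f['k1'],0,0,0,0.])
    return f
def ray(f,p):
    u=cv2.undistortPoints(np.array(p,float).reshape(-1,1,2),f['K'],f['D']).reshape(-1,2)
    Rt=f['T'][:3,:3]; d=np.c_[u,np.ones(len(u))]@Rt; return -Rt.T@f['T'][:3,3],d
def onz(f,p,z):
    c,d=ray(f,p); return c+d*((z-c[2])/d[:,2])[:,None]
def px(f,P):
    P=np.array(P,float).reshape(-1,3); r,_=cv2.Rodrigues(f['T'][:3,:3]); return cv2.projectPoints(P,r,f['T'][:3,3],f['K'],f['D'])[0].reshape(-1,2)
def st():
    s=ctrl.read_state(); return s
def go(target,yaw=None):
    """shift in tool units to world target point (tcp) and turn about tool z to bring tool y axis to yaw (mod pi)"""
    s=st(); Rm=R.from_rotvec(s['orientation']).as_matrix()
    d=Rm.T@(np.array(target)-np.array(s['tcp_pos']))/0.2
    print('shift',d.round(4),'mm',(d*200).round(0))
    y=np.arctan2(Rm[1,1],Rm[0,1]); 
    if yaw is not None:
        dy=(yaw-y+np.pi/2)%np.pi-np.pi/2
        print('turn z(tool) units',round(-dy/2/np.pi,4),'alt',round(-(dy-np.sign(dy)*np.pi)/2/np.pi,4),'deg',np.degrees(dy).round(1),'j6',s['joint_pos'][5])
    print('toolz',Rm[:,2].round(3),'yaw y',round(y,3))
E
python3 - <<'E'
from h import *
for n in('scene','top','wrist'):
    f=grab(n); cv2.imwrite(f'pics/{n}0.png',f['bgr']); print(n,f['fov_y'],f['k1'],(-f['T'][:3,:3].T@f['T'][:3,3]).round(3),f['T'][2,:3].round(2))
s=st();print(s)
E
```

```text
pics
scene 49.64816670970617 -0.1202736571499739 [ 0.099 -0.968  0.591] [ 0.39  0.82 -0.42]
top 45.10194409907411 -0.07787535038705326 [ 0.269 -0.054  1.404] [ 0.2   0.01 -0.98]
wrist 66.26990436081466 -0.07227482280718941 [0.215 0.644 0.372] [ 0.24 -0.11 -0.96]
{'t': 0.15, 'joint_pos': array([ 9.98992432e-01,  2.87015611e-01,  1.57784734e+00,  2.25914365e-05,
        1.27862235e+00, -1.49993077e-01]), 'qvel': array([ 0.00152011, -0.00154537, -0.00427479, -0.00045429,  0.00035151,
       -0.00053534]), 'effort': array([ 6.39941991e-04, -4.06599784e+01, -2.93142718e+01, -1.78972405e-04,
        3.92549453e-03,  4.58318951e-06]), 'tcp_pos': array([0.27603403, 0.61541109, 0.23022572]), 'orientation': array([-6.57543380e-01, -3.07130389e+00,  2.76883546e-03]), 'force': array([-0.37273123, -1.00441219,  0.52663534]), 'torque': array([-0.05093064,  0.05870364,  0.00540613]), 'grasp_force': 0.0, 'opening': 0.08538650484325527}
```

View pics/top0.png

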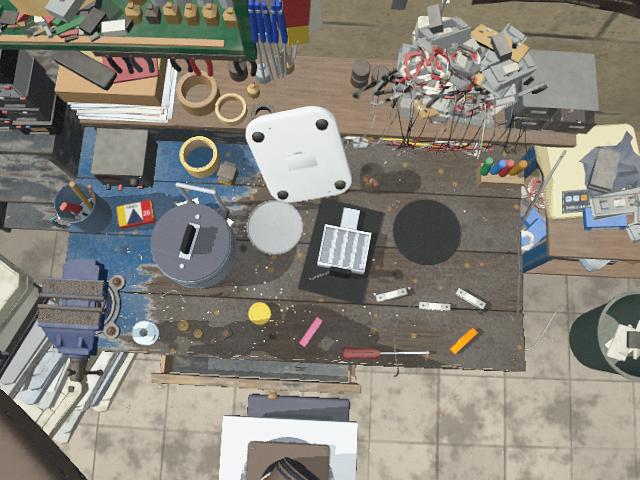

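View pics/scene0.png

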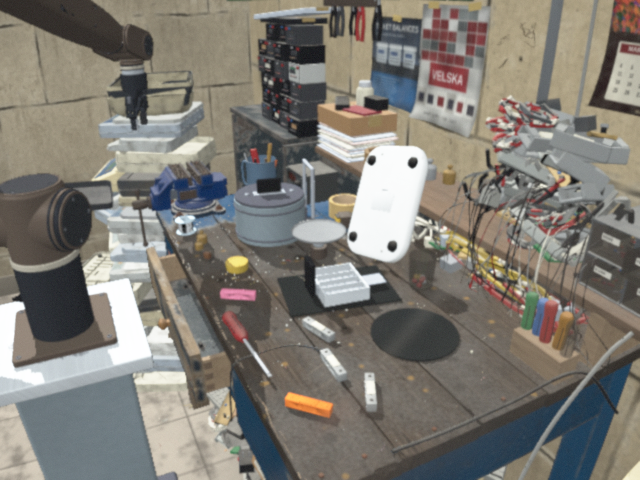

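The top view shows the drum and bung at about (190,243), with the striker bar at about (202,193). The scale pan is at (275,227), the cup at (345,250) on its mat, and the round pad at (427,231). The tin is at (260,313) and the tumbler at (145,333).

Candidate cells are three silver bars at (393,294), (434,306) and (471,298). The pink bar at (311,332) and the orange one at (464,341) are decoys. I'll confirm this in an enlarged crop.

```bash
python3 - <<'E'
from h import *
f=grab('top'); b=f['bgr']
A=cv2.resize(b[170:300,130:330],None,fx=4,fy=4,interpolation=cv2.INTER_CUBIC)[:, :800]
B=cv2.resize(b[195:355,290:490],None,fx=4,fy=4,interpolation=cv2.INTER_CUBIC)
cv2.imwrite('pics/a.png',A[:520]); cv2.imwrite('pics/b.png',B[:600])
print('cells'); m=cv2.inRange(f['hsv'],(0,0,150),(180,60,255))
m[:280]=0;m[320:]=0;m[:,:370]=0;m[:,490:]=0
for c in cv2.findContours(m,cv2.RETR_EXTERNAL,cv2.CHAIN_APPROX_NONE)[0]:
    if cv2.contourArea(c)>60:
        r=cv2.minAreaRect(c); q=onz(f,cv2.boxPoints(r),0.016); print(np.round(r[0]),q.mean(0).round(3),np.linalg.norm(q[1]-q[0]).round(3),np.linalg.norm(q[2]-q[1]).round(3), [np.degrees(np.arctan2(*(q[i+1]-q[i])[1::-1])).round(1) for i in(0,1)])
k=cv2.inRange(f['hsv'],(0,0,0),(180,255,60))
for n,(u0,u1,v0,v1,z) in {'pad':(385,470,190,275,.004),'mat':(295,390,195,305,.004),'handle':(172,205,215,262,.153)}.items():
    mm=np.zeros_like(k);mm[v0:v1,u0:u1]=k[v0:v1,u0:u1]
    c=max(cv2.findContours(cv2.morphologyEx(mm,cv2.MORPH_OPEN,np.ones((2,2))),cv2.RETR_EXTERNAL,cv2.CHAIN_APPROX_NONE)[0],key=cv2.contourArea)
    r=cv2.minAreaRect(cv2.convexHull(c)); q=onz(f,cv2.boxPoints(r),z); print(n,r[0],q.mean(0).round(3),np.linalg.norm(q[1]-q[0]).round(3),np.linalg.norm(q[2]-q[1]).round(3),[np.degrees(np.arctan2(*(q[i+1]-q[i])[1::-1])).round(1) for i in(0,1)])
E
```

```text
cells
[434. 306.] [ 0.427 -0.332  0.016] 0.017 0.074 [np.float64(-3.3), np.float64(-91.5)]
[470. 298.] [ 0.449 -0.42   0.016] 0.019 0.076 [np.float64(-29.6), np.float64(-118.3)]
[390. 295.] [ 0.45  -0.225  0.016] 0.08 0.022 [np.float64(-77.6), np.float64(-169.2)]
pad (435.0, 224.5) [ 0.633 -0.336  0.004] 0.005 0.008 [np.float64(-87.2), np.float64(-179.8)]
mat (361.30108642578125, 263.485107421875) [ 0.526 -0.154  0.004] 0.16 0.077 [np.float64(-46.3), np.float64(-138.0)]
handle (188.76071166992188, 239.9243927001953) [0.533 0.241 0.153] 0.064 0.021 [np.float64(-12.0), np.float64(-105.0)]
```

View pics/a.png

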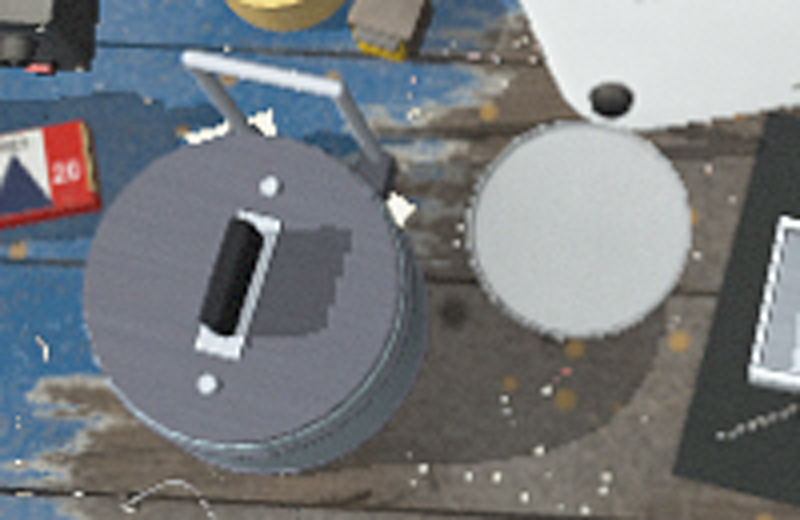

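View pics/b.png

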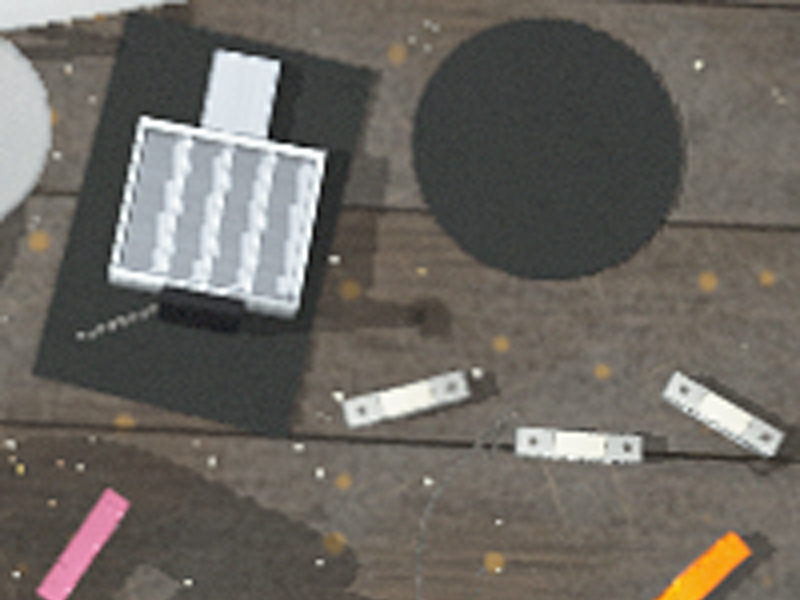

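In the crops, the bung's rivets are at (270,186) and (207,384), and the bar ends are at (187,58) and (340,90). The three silver bars with white labels and two holes are the cells. The orange and pink bars are the decoys.

```bash
python3 - <<'E'
from h import *
f=grab('top')
a=lambda *p:[(130+u/4,170+v/4) for u,v in p]
b=lambda *p:[(290+u/4,195+v/4) for u,v in p]
yaw=lambda d:np.degrees(np.arctan2(d[1],d[0])).round(1)
q=onz(f,a((241,289)),.113);print('flange',q.round(3))
q=onz(f,a((270,186),(207,384)),.114);print('rivets',q.round(3),q.mean(0).round(3),yaw(q[0]-q[1]))
q=onz(f,a((187,58),(340,90)),.185);print('bar',q.round(3),q.mean(0).round(3),np.linalg.norm(q[0]-q[1]),yaw(q[0]-q[1])-90)
q=onz(f,b((127,12),(378,72),(290,437),(33,374)),.004);print('mat',q.mean(0).round(3),np.linalg.norm(q[1]-q[0]),np.linalg.norm(q[2]-q[1]),yaw(q[1]-q[2]))
q=onz(f,b((549,149),(413,149),(686,149)),.004);print('pad',q.round(3))
q=onz(f,b((141,116),(326,150),(298,318),(109,283)),.034);print('cup',q.mean(0).round(3),np.linalg.norm(q[1]-q[0]),np.linalg.norm(q[2]-q[1]),yaw(q[1]-q[2]),yaw(q[0]-q[1])-90)
q=onz(f,b((215,50),(280,60)),.016);print('tab',q.mean(0).round(3),np.linalg.norm(q[1]-q[0]))
# cup: wrist for bar
q=onz(f,a((580,230)),.07);print('pan',q)
m=cv2.inRange(f['hsv'],(22,120,120),(35,255,255));m[:295]=0;m[330:]=0;mm=cv2.moments(m);print('tin',onz(f,[(mm['m10']/mm['m00'],mm['m01']/mm['m00'])],.02))
print('tumbler',onz(f,[(145,333)],.04))
E
```

```text
flange [[0.536 0.247 0.113]]
rivets [[0.597 0.236 0.114]
 [0.48  0.261 0.114]] [0.538 0.248 0.114] -12.3
bar [[0.65  0.273 0.185]
 [0.635 0.186 0.185]] [0.643 0.229 0.185] 0.08795810711187016 -9.599999999999994
mat [ 0.556 -0.105  0.004] 0.16216255538923857 0.2366561248752407 -11.7
pad [[ 0.612 -0.316  0.004]
 [ 0.608 -0.231  0.004]
 [ 0.616 -0.402  0.004]]
cup [ 0.553 -0.11   0.034] 0.11464222720852113 0.10522572385308339 -7.6 -8.0
tab [ 0.66  -0.125  0.016] 0.04090836259919551
pan [[0.59007107 0.05827749 0.07      ]]
tin [[0.3899656  0.08713163 0.02      ]]
tumbler [[0.32757192 0.35182979 0.04      ]]
```

```bash
python3 - <<'E'
from h import *
go([.537,.247,.26],np.radians(79.5))
print('j',st()['joint_pos'])
E
```

```text
shift [-1.9443 -1.1475 -0.1459] mm [-389. -229.  -29.]
turn z(tool) units -0.038 alt 0.462 deg 13.7 j6 -0.14999869023740495
toolz [-0.001 -0.001 -1.   ] yaw y 1.149
j [ 9.98947922e-01  2.86763743e-01  1.57739951e+00  1.77515099e-05
  1.27860405e+00 -1.49998690e-01]
```

```bash
python3 -m pendant '[[-0.97,-0.575,-0.07,0,0,0,1],[-0.97,-0.575,-0.07,0,0,0,1],[-0.97,-0.575,-0.07,0,0,0,1],[-0.97,-0.575,-0.07,0,0,0,1],[-0.97,-0.575,-0.07,0,0,0,1],[-0.97,-0.575,-0.07,0,0,0,1]]'
python3 -m pendant '[[-0.97,-0.57,-0.07,0,0,-0.038,1],[-0.97,-0.57,-0.07,0,0,-0.038,1],[-0.97,-0.57,-0.07,0,0,-0.038,1],[-0.97,-0.57,-0.07,0,0,-0.038,1],[-0.97,-0.57,-0.07,0,0,-0.038,1],[-0.97,-0.57,-0.07,0,0,-0.038,1],[-0.97,-0.57,-0.07,0,0,-0.038,1],[-0.97,-0.57,-0.07,0,0,-0.038,1]]'
python3 - <<'E'
from h import *
f=grab('wrist'); cv2.imwrite('pics/w1.png',f['bgr']); go([.537,.247,.118],np.radians(79.5))
E
```

```text
t: 0.75
tcp_pos: [0.4086, 0.428, 0.2457]
orientation: [0.662, 3.069, -0.001]
force: [-0.4, 0.9, 0.3]
opening: 0.0859
grasp_force: 0.0
t: 1.42
tcp_pos: [0.5371, 0.247, 0.2592]
orientation: [-0.291, -3.128, -0.001]
force: [-0.7, -0.4, 0.0]
opening: 0.0855
grasp_force: 0.0
shift [-0.0048 -0.0047  0.7053] mm [ -1.  -1. 141.]
turn z(tool) units -0.0001 alt 0.4999 deg 0.0 j6 -1.1257005172029875
toolz [-0.001  0.    -1.   ] yaw y 1.387
```

View pics/w1.png

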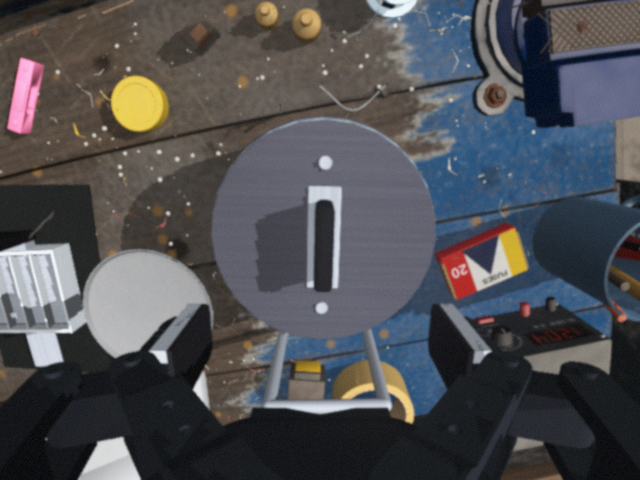

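The wrist view shows the bung centred under the fingers, with rivets at (325,162) and (321,308) and the bar from (250,405) to (390,402).

```bash
python3 - <<'E'
from h import *
f=grab('wrist')
q=onz(f,[(325,162),(321,308)],.114);d=q[1]-q[0];print(q.round(4),q.mean(0).round(4),np.degrees(np.arctan2(d[1],d[0])))
q=onz(f,[(253,405),(388,402)],.185);print(q.mean(0).round(4),np.linalg.norm(q[1]-q[0]))
E
python3 -m pendant '[[0,0,0.2,0,0,0,1],[0,0,0.4,0,0,0,1],[0,0,0.55,0,0,0,1],[0,0,0.6,0,0,0,1],[0,0,0.7,0,0,0,1],[0,0,0.7,0,0,0,1],[0,0,0.7,0,0,0,1]]'
python3 -m pendant '[[0,0,0,0,0,0,0],[0,0,0,0,0,0,0],[0,0,0,0,0,0,0],[0,0,0,0,0,0,0],[0,0,0,0,0,0,0],[0,0,0,0,0,0,0],[0,0,0,0,0,0,0],[0,0,0,0,0,0,0],[0,0,0,0,0,0,0]]'
```

```text
[[0.4811 0.2627 0.114 ]
 [0.5994 0.2376 0.114 ]] [0.5402 0.2502 0.114 ] -11.9600788884999
[0.6396 0.2296 0.185 ] 0.0947621582587432
t: 2.1
tcp_pos: [0.5359, 0.249, 0.1194]
orientation: [-0.285, -3.127, 0.0]
force: [0.1, -0.2, 0.9]
opening: 0.0852
grasp_force: 0.0
t: 2.85
tcp_pos: [0.537, 0.2483, 0.1201]
orientation: [0.287, 3.127, 0.001]
force: [-1.0, 0.2, 4.3]
opening: 0.0131
grasp_force: 60.2
```

```bash
python3 -m pendant '[[0,0,0,0,0,0.13,0],[0,0,0,0,0,0.13,0],[0,0,0,0,0,0.13,0],[0,0,0,0,0,0.13,0],[0,0,0,0,0,0.13,0],[0,0,0,0,0,0.13,0],[0,0,0,0,0,0.13,0],[0,0,0,0,0,0.13,0],[0,0,0,0,0,0.13,0],[0,0,0,0,0,0.13,0]]'
python3 -m pendant '[[0,0,-0.05,0,0,0,0],[0,0,-0.1,0,0,0,0],[0,0,-0.2,0,0,0,0],[0,0,-0.3,0,0,0,0],[0,0,-0.4,0,0,0,0],[0,0,-0.5,0,0,0,0],[0,0,-0.6,0,0,0,0],[0,0,-0.6,0,0,0,0]]'
python3 - <<'E'
from h import *
print(st()['joint_pos']); go([.612,-.316,.24])
E
```

```text
t: 3.68
tcp_pos: [0.5377, 0.2479, 0.1202]
orientation: [1.503, 2.756, 0.002]
force: [3.5, -0.5, 4.6]
opening: 0.0133
grasp_force: 60.1
t: 4.35
tcp_pos: [0.5368, 0.2487, 0.2419]
orientation: [1.503, 2.757, 0.004]
force: [1.5, 1.0, -1.8]
opening: 0.0132
grasp_force: 59.8
[ 2.62130967e-01  9.45969701e-02  1.77848688e+00  7.73903411e-04
  1.26568823e+00 -3.10491010e-01]
shift [-2.577  -1.2135  0.0065] mm [-515. -243.    1.]
toolz [ 0.003  0.001 -1.   ] yaw y 0.572
```

```bash
python3 -m pendant '[[-0.958,-0.914,0,0,0,0,0],[-0.958,-0.914,0,0,0,0,0],[-0.958,-0.914,0,0,0,0,0],[-0.958,-0.914,0,0,0,0,0],[-0.958,-0.914,0,0,0,0,0],[-0.958,-0.914,0,0,0,0,0],[-0.958,-0.914,0,0,0,0,0],[-0.958,-0.914,0,0,0,0,0]]'
python3 -m pendant '[[-0.662,-0.348,0,0,0,0,0],[-0.662,-0.348,0,0,0,0,0],[-0.662,-0.348,0,0,0,0,0],[-0.662,-0.348,0,0,0,0,0],[-0.959,-0.15,0,0,0,0,0],[-0.959,-0.15,0,0,0,0,0],[-0.959,-0.15,0,0,0,0,0]]'
python3 - <<'E'
from h import *
print(st()['joint_pos']); go([.612,-.316,.24])
E
```

```text
t: 5.02
tcp_pos: [0.4838, -0.0144, 0.2361]
orientation: [-1.509, -2.749, 0.004]
force: [-0.3, 0.3, -3.5]
opening: 0.013
grasp_force: 60.2
t: 5.6
tcp_pos: [0.5672, -0.1905, 0.2355]
orientation: [-1.505, -2.754, -0.002]
force: [-1.1, 0.4, -2.6]
opening: 0.0133
grasp_force: 60.7
[-4.93923690e-01  1.17518925e-01  1.76552168e+00  1.23570534e-03
  1.26125933e+00 -1.06485084e+00]
shift [-0.6489 -0.1506 -0.0245] mm [-130.  -30.   -5.]
toolz [-0.002  0.002 -1.   ] yaw y 0.571
```

```bash
python3 -m pendant '[[-0.649,-0.15,0,0,0,0,0],[-0.649,-0.15,0,0,0,0,0],[-0.649,-0.15,0,0,0,0,0],[-0.649,-0.15,0,0,0,0,0],[-0.649,-0.15,0.2,0,0,0,0],[-0.649,-0.15,0.4,0,0,0,0],[-0.649,-0.15,0.6,0,0,0,0],[-0.649,-0.15,0.8,0,0,0,0],[-0.649,-0.15,0.85,0,0,0,0],[-0.649,-0.15,0.9,0,0,0,0]]'
python3 -m pendant '[[0,0,0.03,0,0,0,0],[0,0,0.05,0,0,0,0],[0,0,0.06,0,0,0,0],[0,0,0.06,0,0,0,0]]'
```

```text
t: 6.43
tcp_pos: [0.6072, -0.3118, 0.0542]
orientation: [-1.5, -2.75, -0.003]
force: [1.1, 0.5, -2.9]
opening: 0.0132
grasp_force: 60.6
t: 6.77
tcp_pos: [0.6108, -0.3157, 0.0495]
orientation: [1.504, 2.754, -0.001]
force: [0.0, 0.3, -3.1]
opening: 0.0132
grasp_force: 60.6
```

```bash
python3 -m pendant '[[0,0,0.02,0,0,0,0],[0,0,0.03,0,0,0,0],[0,0,0.04,0,0,0,0],[0,0,0.04,0,0,0,0],[0,0,0.04,0,0,0,0]]'
```

```text
t: 7.18
tcp_pos: [0.6102, -0.3153, 0.0412]
orientation: [1.505, 2.756, -0.0]
force: [-2.7, 2.1, 5.2]
opening: 0.0132
grasp_force: 61.7
```

```bash
python3 -m pendant '[[0,0,0,0,0,0,1],[0,0,0,0,0,0,1],[0,0,0,0,0,0,1],[0,0,0,0,0,0,1],[0,0,0,0,0,0,1],[0,0,0,0,0,0,1]]'
python3 -m pendant '[[0,0,-0.1,0,0,0,1],[0,0,-0.3,0,0,0,1],[0,0,-0.5,0,0,0,1],[0,0,-0.7,0,0,0,1],[0,0,-0.9,0,0,0,1],[0,0,-0.9,0,0,0,1]]'
python3 - <<'E'
from h import *
f=grab('top'); b=f['bgr']
cv2.imwrite('pics/t2.png',cv2.resize(b[180:350,290:500],None,fx=3.5,fy=3.5,interpolation=cv2.INTER_CUBIC))
m=cv2.inRange(f['hsv'],(0,0,150),(180,60,255))
m[:280]=0;m[325:]=0;m[:,370:]=m[:,370:];m[:,:365]=0;m[:,495:]=0
for c in cv2.findContours(m,cv2.RETR_EXTERNAL,cv2.CHAIN_APPROX_NONE)[0]:
    if cv2.contourArea(c)>60:
        r=cv2.minAreaRect(c); q=onz(f,cv2.boxPoints(r),0.016); print(np.round(r[0]),q.mean(0).round(3),np.linalg.norm(q[1]-q[0]).round(3),np.linalg.norm(q[2]-q[1]).round(3), [np.degrees(np.arctan2(*(q[i+1]-q[i])[1::-1])).round(1) for i in(0,1)])
go([.43,-.28,.26],0)
E
```

```text
t: 7.68
tcp_pos: [0.6096, -0.315, 0.0392]
orientation: [-1.506, -2.757, 0.0]
force: [-0.4, -0.6, 0.1]
opening: 0.0837
grasp_force: 0.0
t: 8.18
tcp_pos: [0.6137, -0.3177, 0.2317]
orientation: [1.497, 2.741, -0.004]
force: [1.1, -0.7, 3.3]
opening: 0.0855
grasp_force: 0.0
[436. 306.] [ 0.427 -0.337  0.016] 0.017 0.063 [np.float64(-3.1), np.float64(-91.3)]
[470. 298.] [ 0.449 -0.42   0.016] 0.019 0.075 [np.float64(-29.6), np.float64(-118.3)]
shift [ 0.6461 -0.6669 -0.1746] mm [ 129. -133.  -35.]
turn z(tool) units 0.0909 alt -0.4091 deg -32.7 j6 -1.195426065264231
toolz [ 0.011 -0.008 -1.   ] yaw y 0.571
```

View pics/t2.png

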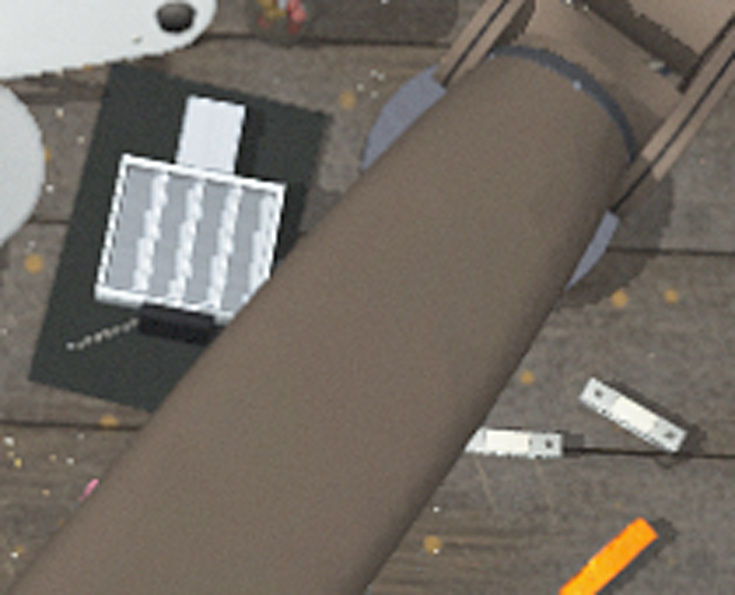

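The bung stands on the pad, hidden behind the arm, with its flange edges at (395,115) and (595,250) in the crop. Cells 2 and 3 have not moved. Next I'll go above the cells for a close look.

```bash
python3 -m pendant '[[0.6,-0.7,-0.2,0,0,0.091,0.6],[0.6,-0.7,-0.2,0,0,0.091,0.6],[0.6,-0.7,-0.2,0,0,0.091,0.6],[0.6,-0.7,-0.2,0,0,0.091,0.6],[0.6,-0.7,-0.2,0,0,0.091,0.6],[0.6,-0.7,-0.2,0,0,0.091,0.6],[0.6,-0.7,-0.2,0,0,0.091,0.6],[0.6,-0.7,-0.2,0,0,0.091,0.6]]'
cat > cells.py <<'E'
from h import *
def cells(f,show=None):
    hs=f['hsv']; m=cv2.inRange(hs,(0,0,120),(180,45,255)); m=cv2.morphologyEx(m,cv2.MORPH_CLOSE,np.ones((7,7)));out=[]
    for c in cv2.findContours(m,cv2.RETR_EXTERNAL,cv2.CHAIN_APPROX_NONE)[0]:
        if cv2.contourArea(c)<400: continue
        r=cv2.minAreaRect(c); q=onz(f,cv2.boxPoints(r),0.016); e=[q[1]-q[0],q[2]-q[1]]; L=[np.linalg.norm(x) for x in e]
        if not(.055<max(L)<.105 and .012<min(L)<.04): continue
        d=e[int(np.argmax(L))]; print(np.round(r[0]),q.mean(0).round(4),np.round(L,3),'long axis',np.degrees(np.arctan2(d[1],d[0])).round(1)%180); out.append(q.mean(0))
    return out
E
python3 - <<'E'
from cells import *
f=grab('wrist'); cv2.imwrite('pics/w2.png',f['bgr']); cells(f); s=st(); print(s['tcp_pos'],s['joint_pos'])
E
```

```text
t: 8.9
tcp_pos: [0.4271, -0.2896, 0.2585]
orientation: [-2.221, -2.221, -0.0]
force: [0.7, 0.5, -0.5]
opening: 0.0511
grasp_force: 0.0
[233. 318.] [ 0.3248 -0.4121  0.016 ] [0.073 0.021] long axis 68.4
[407. 318.] [ 0.527  -0.4117  0.016 ] [0.021 0.072] long axis 111.2
[343. 323.] [ 0.4518 -0.4183  0.016 ] [0.079 0.021] long axis 61.3
[324. 249.] [ 0.4303 -0.33    0.016 ] [0.081 0.018] long axis 88.6
[503. 172.] [ 0.6184 -0.2449  0.016 ] [0.073 0.035] long axis 13.2
[347. 157.] [ 0.4539 -0.2323  0.016 ] [0.023 0.088] long axis 102.7
[ 0.42734097 -0.28956916  0.25837108] [-7.92360346e-01 -8.87739426e-02  1.93200090e+00  1.92972679e-04
  1.29967508e+00 -7.92522510e-01]
```

View pics/w2.png

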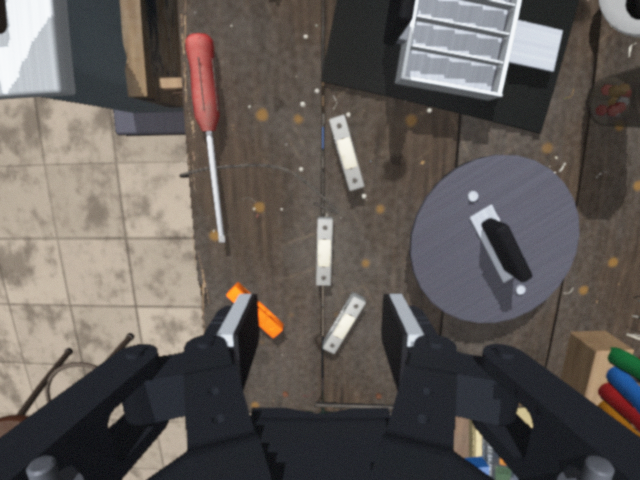

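The wrist view shows the cells at (347,153), (324,252) and (343,323), and the bung upright on the pad at (495,238). I'll grasp the middle cell first.

```bash
python3 - <<'E'
from h import *
go([.4303,-.330,.009],np.radians(-1.4))
E
```

```text
shift [-0.2035  0.0158  1.2466] mm [-41.   3. 249.]
turn z(tool) units 0.0039 alt -0.4961 deg -1.4 j6 -0.7925225101017703
toolz [-0.001  0.001 -1.   ] yaw y 0.0
```

```bash
python3 -m pendant '[[-0.2,0.016,0.2,0,0,0.004,0.5],[-0.2,0.016,0.4,0,0,0.004,0.5],[-0.2,0.016,0.6,0,0,0.004,0.5],[-0.2,0.016,0.8,0,0,0.004,0.5],[-0.2,0.016,0.9,0,0,0.004,0.5],[-0.2,0.016,0.99,0,0,0.004,0.5],[-0.2,0.016,0.99,0,0,0.004,0.5]]'
python3 -m pendant '[[0,0,0.08,0,0,0,0.5],[0,0,0.16,0,0,0,0.5],[0,0,0.22,0,0,0,0.5],[0,0,0.255,0,0,0,0.5],[0,0,0.255,0,0,0,0.5]]'
python3 -m pendant '[[0,0,0,0,0,0,0],[0,0,0,0,0,0,0],[0,0,0,0,0,0,0],[0,0,0,0,0,0,0],[0,0,0,0,0,0,0],[0,0,0,0,0,0,0]]'
```

```text
t: 9.53
tcp_pos: [0.4279, -0.3264, 0.055]
orientation: [-2.24, -2.185, -0.001]
force: [-0.9, 1.0, -0.2]
opening: 0.0426
grasp_force: 0.0
t: 9.95
tcp_pos: [0.4298, -0.329, 0.009]
orientation: [-2.248, -2.191, -0.0]
force: [0.2, 0.2, 0.6]
opening: 0.0425
grasp_force: 0.0
t: 10.45
tcp_pos: [0.4309, -0.3305, 0.0117]
orientation: [2.248, 2.191, -0.0]
force: [-0.3, 1.1, 6.2]
opening: 0.0135
grasp_force: 59.3
```

```bash
python3 -m pendant '[[0,0,-0.1,0,0,0,0],[0,0,-0.2,0,0,0,0],[0,0,-0.4,0,0,0,0],[0,0,-0.6,0,0,0,0],[0,0,-0.8,0,0,0,0],[0,0,-0.9,0,0,0,0],[0,0,-0.9,0,0,0,0]]'
python3 - <<'E'
from h import *
f=grab('wrist'); cv2.imwrite('pics/w3.png',f['bgr']); go([.50,-.18,.24],np.radians(82)); print(st()['force'],st()['grasp_force'],st()['joint_pos'])
E
```

```text
t: 11.03
tcp_pos: [0.4324, -0.3321, 0.197]
orientation: [2.241, 2.184, -0.001]
force: [0.5, -1.0, -0.5]
opening: 0.0131
grasp_force: 58.7
shift [ 0.7619  0.3253 -0.2347] mm [152.  65. -47.]
turn z(tool) units -0.2319 alt 0.2681 deg 83.5 j6 -0.8152328848228093
toolz [ 0.004 -0.005 -1.   ] yaw y -0.026
[-0.12969998 -0.01219718 -2.10376628] 58.68190348148346 [-8.41148229e-01  2.80593507e-02  1.93966777e+00 -8.84990223e-05
  1.16731553e+00 -8.15232885e-01]
```

View pics/w3.png

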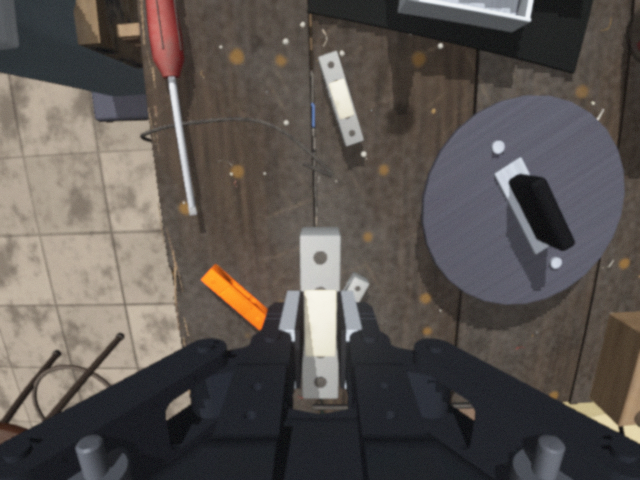

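The cell is held square between the pads, with its top face running from (320,229) to (320,397). I'll use its known length to work out how deep it sits in the fingers.

```bash
python3 - <<'E'
from h import *
f=grab('wrist'); t=st()['tcp_pos']
for dz in (-.01,-.005,0,.005,.01,.015):
    q=onz(f,[(320,229),(320,397)],t[2]+dz); w=onz(f,[(301,231),(340.5,231)],t[2]+dz); print(dz,np.linalg.norm(q[0]-q[1]).round(4),np.linalg.norm(w[0]-w[1]).round(4),(q.mean(0)-t).round(4))
# cup
b=f['bgr']; print(px(f,[[.553,-.11,.034]]))
E
```

```text
-0.01 0.0859 0.0171 [ 0.0003 -0.0109 -0.01  ]
-0.005 0.0831 0.0165 [ 0.0004 -0.0084 -0.005 ]
0 0.0803 0.0159 [ 0.0004 -0.0058  0.    ]
0.005 0.0775 0.0154 [ 0.0005 -0.0033  0.005 ]
0.01 0.0748 0.0148 [ 0.0005 -0.0008  0.01  ]
0.015 0.072 0.0143 [0.0006 0.0017 0.015 ]
[[478.12004472 -67.58656404]]
```

```bash
python3 -m pendant '[[0.98,0.56,-0.25,0,0,-0.12,0],[0.98,0.56,-0.25,0,0,-0.12,0],[0.98,0.56,-0.25,0,0,-0.12,0],[0.98,0.56,-0.25,0,0,-0.12,0],[0.98,0.56,-0.25,0,0,-0.12,0],[0.98,0.56,-0.25,0,0,-0.232,0],[0.98,0.56,-0.25,0,0,-0.232,0],[0.98,0.56,-0.25,0,0,-0.232,0],[0.98,0.56,-0.25,0,0,-0.232,0],[0.98,0.56,-0.25,0,0,-0.232,0]]'
python3 -m pendant '[[0,0,0,0,0,-0.03,0],[0,0,0,0,0,-0.03,0],[0,0,0,0,0,-0.03,0],[0,0,0,0,0,0,0],[0,0,0,0,0,0,0]]'
python3 - <<'E'
from h import *
f=grab('wrist'); cv2.imwrite('pics/w4.png',f['bgr']); go([.553,-.11,.24],np.radians(82)); print(st()['joint_pos'],st()['tcp_pos'])
E
```

```text
t: 11.97
tcp_pos: [0.5458, -0.1356, 0.2365]
orientation: [-0.53, -3.09, -0.002]
force: [-1.2, -0.5, 0.2]
opening: 0.0133
grasp_force: 58.8
t: 12.38
tcp_pos: [0.5461, -0.1362, 0.2376]
orientation: [-0.552, -3.088, -0.002]
force: [1.2, -0.4, -0.5]
opening: 0.0129
grasp_force: 58.8
shift [ 0.0135  0.135  -0.0114] mm [ 3. 27. -2.]
turn z(tool) units -0.0342 alt 0.4658 deg 12.3 j6 -1.6412085989413958
toolz [-0.004  0.002 -1.   ] yaw y 1.217
[-4.24698992e-01  3.74402212e-02  1.84657165e+00 -2.57683482e-05
  1.26200305e+00 -1.64120860e+00] [ 0.54615579 -0.13625196  0.23769591]
```

View pics/w4.png

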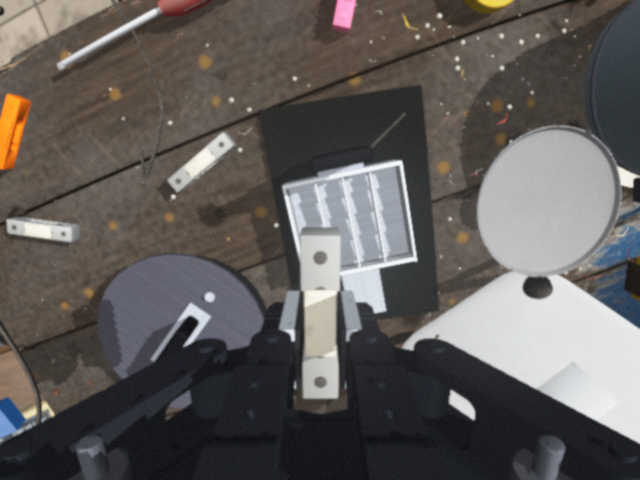

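The cup's rim corners are at (283,182), (402,160) and (416,259).

```bash
python3 - <<'E'
from h import *
f=grab('wrist')
q=onz(f,[(283,182),(402,160),(416,260)],.034)[:,:2]; print(q.round(4))
e=q[2]-q[1]; w=q[1]-q[0]; print('L',np.linalg.norm(e),np.linalg.norm(w),np.degrees(np.arctan2(e[1],e[0])),np.degrees(np.arctan2(w[1],w[0]))-90, 'centre',(q[0]+q[2])/2)
t=onz(f,[(382,268),(386,313)],.017)[:,:2]; e=t[1]-t[0]; print('tab edge',t,np.degrees(np.arctan2(e[1],e[0])))
E
```

```text
[[ 0.4991 -0.1553]
 [ 0.5183 -0.0449]
 [ 0.6154 -0.0603]]
L 0.09828984700379598 0.11207947050156997 -9.031381946007873 -9.849145311061974 centre [ 0.55726324 -0.10783977]
tab edge [[ 0.61780552 -0.09365851]
 [ 0.66803823 -0.10509435]] -12.825217671894192
```

```bash
python3 - <<'E'
from h import *
go([.555,-.1218,.10],np.radians(80.7))
E
```

```text
shift [-0.0193  0.0828  0.6897] mm [ -4.  17. 138.]
turn z(tool) units -0.0296 alt 0.4704 deg 10.7 j6 -1.6471797596242501
toolz [-0.004  0.002 -1.   ] yaw y 1.223
```

```bash
python3 -m pendant '[[-0.02,0.083,0,0,0,-0.03,0],[-0.02,0.083,0.2,0,0,-0.03,0],[-0.02,0.083,0.4,0,0,-0.03,0],[-0.02,0.083,0.55,0,0,-0.03,0],[-0.02,0.083,0.69,0,0,-0.03,0],[-0.02,0.083,0.69,0,0,-0.03,0],[-0.02,0.083,0.69,0,0,-0.03,0]]'
python3 - <<'E'
from h import *
f=grab('wrist'); cv2.imwrite('pics/w5.png',f['bgr']); print(st()['tcp_pos']); go([.555,-.1218,.037],np.radians(80.7))
E
```

```text
t: 13.07
tcp_pos: [0.5548, -0.1216, 0.0998]
orientation: [-0.247, -3.126, -0.003]
force: [0.8, -0.2, -0.2]
opening: 0.0137
grasp_force: 58.8
[ 0.55659061 -0.12241983  0.10238003]
shift [0.0081 0.0017 0.3269] mm [ 2.  0. 65.]
turn z(tool) units 0.0007 alt -0.4993 deg -0.2 j6 -1.8073009312820345
toolz [-0.001  0.    -1.   ] yaw y 1.413
```

View pics/w5.png

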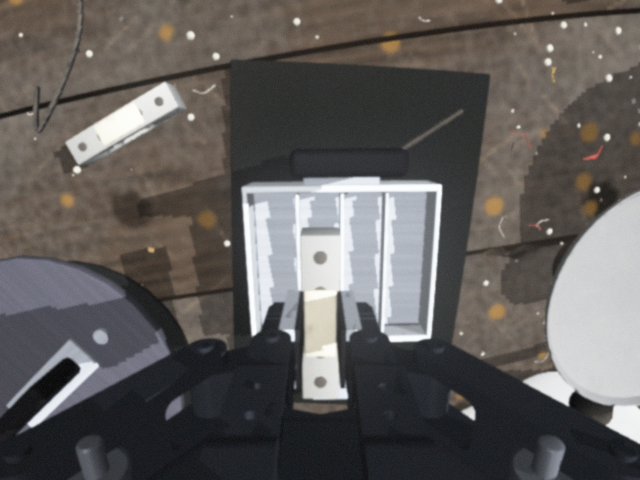

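The cup is now seen closely: back rim corners at (244,187) and (440,185), dividers at columns 297, 341 and 386 at row 195, right-front corner at (432,339).

```bash
python3 - <<'E'
from h import *
f=grab('wrist')
q=onz(f,[(243.5,184),(440.5,182),(433,340)],.034)[:,:2]
e=q[2]-q[1]; w=q[1]-q[0]; print('L',np.linalg.norm(e),np.linalg.norm(w),np.degrees(np.arctan2(e[1],e[0])),np.degrees(np.arctan2(w[1],w[0]))-90, 'centre',(q[0]+q[2])/2)
a=np.radians(-9.5);c=q[:2].mean(0)+.05*np.array([np.cos(a),np.sin(a)]);print('c2',c)
d=onz(f,[(297,195),(341,195),(386,195)],.032)[:,:2]; u=np.array([-np.sin(a),np.cos(a)]); print('div y',(d-c)@u)
for y in(-.0395,-.013,.013,.0395): print(y,(c+u*y).round(4))
go(list(c-u*.013+.0*u)+[.037],a+np.pi/2)
E
```

```text
L 0.10071911519781483 0.11252026055393965 -6.782974292135956 -8.396287972840625 centre [ 0.56104991 -0.10779212]
c2 [ 0.56035712 -0.11009659]
div y [-0.02588458 -0.00045672  0.02562331]
-0.0395 [ 0.5538 -0.1491]
-0.013 [ 0.5582 -0.1229]
0.013 [ 0.5625 -0.0973]
0.0395 [ 0.5669 -0.0711]
shift [-1.70e-03  2.00e-04  3.35e-01] mm [-0.  0. 67.]
turn z(tool) units 0.0012 alt -0.4988 deg -0.4 j6 -1.807191266290349
toolz [ 0.002 -0.001 -1.   ] yaw y 1.413
```

Divider spacing matches the design. Lowering into pocket −13 and releasing.

```bash
python3 -m pendant '[[0,0,0.1,0,0,0,0],[0,0,0.2,0,0,0,0],[0,0,0.27,0,0,0,0],[0,0,0.31,0,0,0,0],[0,0,0.325,0,0,0,0],[0,0,0.325,0,0,0,0]]'
python3 -m pendant '[[0,0,0,0,0,0,0.3],[0,0,0,0,0,0,0.3],[0,0,0,0,0,0,0.3],[0,0,0,0,0,0,0.3],[0,0,-0.2,0,0,0,0.3],[0,0,-0.4,0,0,0,0.3],[0,0,-0.6,0,0,0,0.3],[0,0,-0.8,0,0,0,0.5],[0,0,-0.8,0,0,0,0.5]]'
python3 - <<'E'
from cells import *
f=grab('wrist'); cv2.imwrite('pics/w6.png',f['bgr']); cells(f); print(st()['tcp_pos'])
E
```

```text
t: 13.67
tcp_pos: [0.5574, -0.1227, 0.0384]
orientation: [0.248, 3.13, -0.001]
force: [-0.4, 0.5, -1.8]
opening: 0.0136
grasp_force: 58.8
t: 14.42
tcp_pos: [0.5616, -0.1243, 0.2085]
orientation: [0.246, 3.114, -0.009]
force: [0.8, -0.6, 1.7]
opening: 0.0428
grasp_force: 0.0
[366. 383.] [ 0.7461 -0.1042  0.016 ] [0.033 0.072] long axis 5.5
[394. 317.] [ 0.6721 -0.0666  0.016 ] [0.017 0.06 ] long axis 9.7
[246. 317.] [ 0.6494 -0.2148  0.016 ] [0.061 0.018] long axis 153.7
[183. 120.] [ 0.4555 -0.2303  0.016 ] [0.087 0.02 ] long axis 107.3
[ 0.55996303 -0.12366823  0.20442416]
```

View pics/w6.png

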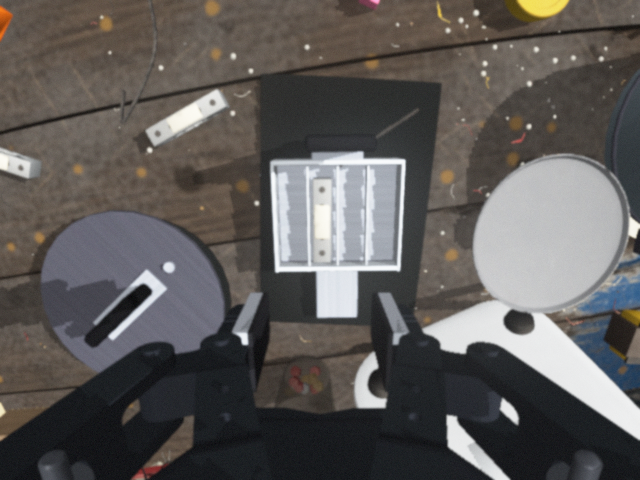

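The cell lies in its pocket at (322,221). Next is the cell with holes at (157,132) and (212,102).

```bash
python3 - <<'E'
from h import *
f=grab('wrist'); q=onz(f,[(157,132.5),(212,102)],.016); d=q[1]-q[0]; A=np.degrees(np.arctan2(d[1],d[0]))%180; print(q.mean(0),np.linalg.norm(d),A)
go([q[:,0].mean(),q[:,1].mean(),.06],np.radians(A-90))
E
```

```text
[ 0.45090475 -0.22530645  0.016     ] 0.05617130667101817 106.65991273531519
shift [ 0.4531 -0.5887  0.7017] mm [  91. -118.  140.]
turn z(tool) units 0.1786 alt -0.3214 deg -64.3 j6 -1.8069683565224122
toolz [ 0.006 -0.003 -1.   ] yaw y 1.413
```

```bash
python3 -m pendant '[[0.447,-0.596,0,0,0,0.186,0.5],[0.447,-0.596,0,0,0,0.186,0.5],[0.447,-0.596,0,0,0,0.186,0.5],[0.447,-0.596,0.1,0,0,0.186,0.5],[0.447,-0.596,0.2,0,0,0.186,0.5],[0.447,-0.596,0.35,0,0,0.186,0.5],[0.447,-0.596,0.5,0,0,0.186,0.5],[0.447,-0.596,0.6,0,0,0.186,0.5],[0.447,-0.596,0.6,0,0,0.186,0.5],[0.447,-0.596,0.6,0,0,0.186,0.5]]'
python3 - <<'E'
from cells import *
f=grab('wrist'); cv2.imwrite('pics/w7.png',f['bgr']); s=st(); print(s['tcp_pos'])
cells(f)
go([.452,-.227,.009],np.radians(13.5))
E
```

```text
t: 15.35
tcp_pos: [0.4467, -0.224, 0.073]
orientation: [-1.936, -2.463, -0.0]
force: [0.4, 0.1, 0.1]
opening: 0.0429
grasp_force: 0.0
[ 0.44744228 -0.22447963  0.07408071]
[470. 452.] [ 0.5785 -0.3294  0.016 ] [0.015 0.073] long axis 142.8
[589. 308.] [ 0.6139 -0.2096  0.016 ] [0.027 0.07 ] long axis 3.5
shift [-0.0193  0.0204  0.3252] mm [-4.  4. 65.]
turn z(tool) units 0.0007 alt -0.4993 deg -0.2 j6 -0.9077210325168469
toolz [-0.005  0.004 -1.   ] yaw y 0.24
```

View pics/w7.png

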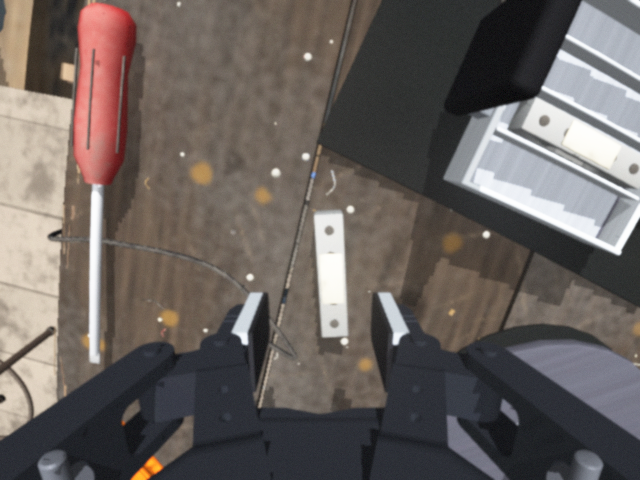

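```bash
python3 - <<'E'
from h import *
f=grab('wrist'); q=onz(f,[(328.5,231),(334,323.5),(314.5,212),(343,211),(348,337),(321,338)],.016); d=q[1]-q[0]; A=np.degrees(np.arctan2(d[1],d[0]))%180; print(q[:2].mean(0),q[2:].mean(0),np.linalg.norm(d),A)
c=q[2:].mean(0); go([c[0],c[1],.009],np.radians(A-90))
E
```

```text
[ 0.45453872 -0.2287401   0.016     ] [ 0.45458017 -0.22790536  0.016     ] 0.05686838768922496 107.40983374253548
shift [-0.0239  0.0292  0.3296] mm [-5.  6. 66.]
turn z(tool) units -0.0095 alt 0.4905 deg 3.4 j6 -0.9118850883073892
toolz [-0.004  0.003 -1.   ] yaw y 0.244
```

```bash
python3 -m pendant '[[-0.024,0.03,0,0,0,-0.01,0.5],[-0.024,0.03,0.1,0,0,-0.01,0.5],[-0.024,0.03,0.2,0,0,-0.01,0.5],[-0.024,0.03,0.28,0,0,-0.01,0.5],[-0.024,0.03,0.325,0,0,-0.01,0.5],[-0.024,0.03,0.325,0,0,-0.01,0.5]]'
python3 -m pendant '[[0,0,0,0,0,0,0],[0,0,0,0,0,0,0],[0,0,0,0,0,0,0],[0,0,0,0,0,0,0],[0,0,0,0,0,0,0],[0,0,0,0,0,0,0]]'
python3 -m pendant '[[0,0,-0.1,0,0,0,0],[0,0,-0.2,0,0,0,0],[0,0,-0.4,0,0,0,0],[0,0,-0.5,0,0,0,0],[0,0,-0.6,0,0,0,0],[0,0,-0.6,0,0,0,0]]'
python3 - <<'E'
from h import *
go([.5538,-.1491,.12],np.radians(81.3))
E
```

```text
t: 15.95
tcp_pos: [0.4545, -0.2277, 0.0096]
orientation: [-1.851, -2.531, -0.0]
force: [-0.5, -1.2, -0.2]
opening: 0.0428
grasp_force: 0.0
t: 16.45
tcp_pos: [0.4573, -0.2298, 0.0135]
orientation: [1.854, 2.533, -0.0]
force: [-0.2, 0.3, 5.4]
opening: 0.0131
grasp_force: 59.3
t: 16.95
tcp_pos: [0.4589, -0.231, 0.1372]
orientation: [1.85, 2.527, -0.0]
force: [1.0, 0.5, -0.8]
opening: 0.0125
grasp_force: 58.7
shift [0.2476 0.5755 0.0871] mm [ 50. 115.  17.]
turn z(tool) units -0.177 alt 0.323 deg 63.7 j6 -0.9708963834586337
toolz [ 0.007 -0.006 -1.   ] yaw y 0.307
```

```bash
python3 - <<'E'
from h import *
go([.5655,-.0711,.12],np.radians(81.3))
E
```

```text
shift [0.6017 0.7491 0.0853] mm [120. 150.  17.]
turn z(tool) units -0.177 alt 0.323 deg 63.7 j6 -0.9708963834586337
toolz [ 0.007 -0.006 -1.   ] yaw y 0.307
```

```bash
python3 -m pendant '[[0.6,0.75,0,0,0,-0.177,0],[0.6,0.75,0,0,0,-0.177,0],[0.6,0.75,0,0,0,-0.177,0],[0.6,0.75,0,0,0,-0.177,0],[0.6,0.75,0,0,0,-0.177,0],[0.6,0.75,0,0,0,-0.177,0],[0.6,0.75,0.09,0,0,-0.177,0],[0.6,0.75,0.09,0,0,-0.177,0],[0.6,0.75,0.09,0,0,-0.177,0],[0.6,0.75,0.09,0,0,-0.177,0]]'
python3 -m pendant '[[0,0,0,0,0,0,0],[0,0,0,0,0,0,0]]'
python3 - <<'E'
from h import *
f=grab('wrist'); cv2.imwrite('pics/w8.png',f['bgr']); print(st()['tcp_pos'])
E
```

```text
t: 17.78
tcp_pos: [0.5621, -0.069, 0.112]
orientation: [-0.235, -3.129, -0.001]
force: [0.4, -0.3, -0.3]
opening: 0.0128
grasp_force: 58.8
t: 17.95
tcp_pos: [0.5629, -0.0695, 0.1136]
orientation: [-0.242, -3.131, -0.0]
force: [0.2, 0.5, -1.7]
opening: 0.0126
grasp_force: 58.8
[ 0.56305381 -0.06956416  0.11387449]
```

View pics/w8.png

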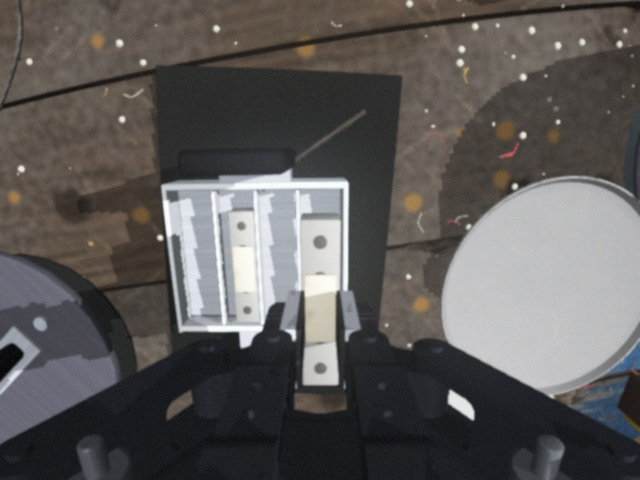

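The second cell is held over pocket +39.5, with its top from (320,214) to (320,386). Rim corners are (163,185), (348,181) and (180,331). I'll work out the alignment in numbers.

```bash
python3 - <<'E'
from h import *
f=grab('wrist'); t=st()['tcp_pos']
for dz in(.004,.008):
    q=onz(f,[(320,214.5),(320,386.5)],t[2]+dz); print('cell',q.mean(0)-t,np.linalg.norm(q[1]-q[0]))
cc=q.mean(0)[:2]
q=onz(f,[(163,183.5),(348.5,179.5),(180,331)],.034)[:,:2]; w=q[1]-q[0]; e=q[2]-q[0]
print(np.linalg.norm(w),np.linalg.norm(e),np.degrees(np.arctan2(w[1],w[0]))-90,np.degrees(np.arctan2(e[1],e[0])),'c',(q[1]+q[2])/2)
a=np.radians(-8.7); c=(q[1]+q[2])/2; u=np.array([-np.sin(a),np.cos(a)]);v=np.array([np.cos(a),np.sin(a)])
d=onz(f,[(214,195),(256,195),(299,195)],.032)[:,:2]; print('div y',(d-c)@u)
print('cell in cup xy',(cc-c)@v,(cc-c)@u)
go([t[0],t[1],.0385],a+np.pi/2)
E
```

```text
cell [-0.00461199  0.0012433   0.004     ] 0.07618886532741596
cell [-0.00640266  0.00152295  0.008     ] 0.07398143567574537
0.11237238635555423 0.0989219054748299 -7.8898560722126945 -8.607582209248898 c [ 0.55846835 -0.1077626 ]
div y [-2.59046641e-02 -2.16002020e-05  2.62484051e-02]
cell in cup xy -0.007706498047833072 0.038986227519390855
shift [-1.00e-04 -0.00e+00  3.78e-01] mm [-0. -0. 76.]
turn z(tool) units -0.0003 alt 0.4997 deg 0.1 j6 -1.718825643386285
toolz [-0.  0. -1.] yaw y 1.417
```

```bash
python3 -m pendant '[[-0.033,0.002,0,0,0,0,0],[-0.033,0.002,0.1,0,0,0,0],[-0.033,0.002,0.2,0,0,0,0],[-0.033,0.002,0.3,0,0,0,0],[-0.033,0.002,0.35,0,0,0,0],[-0.033,0.002,0.375,0,0,0,0],[-0.033,0.002,0.375,0,0,0,0]]'
python3 -m pendant '[[0,0,0,0,0,0,0.3],[0,0,0,0,0,0,0.3],[0,0,0,0,0,0,0.3],[0,0,0,0,0,0,0.3],[0,0,-0.2,0,0,0,0.3],[0,0,-0.4,0,0,0,0.3],[0,0,-0.6,0,0,0,0.3],[0,0,-0.8,0,0,0,0.5],[0,0,-0.8,0,0,0,0.5]]'
python3 - <<'E'
from cells import *
f=grab('wrist'); t=st()['tcp_pos']; print(t)
# label-white patches inside cup
a=np.radians(-8.7); c=np.array([.5585,-.1085]); u=np.array([-np.sin(a),np.cos(a)]);v=np.array([np.cos(a),np.sin(a)])
def incup():
    m=cv2.inRange(f['hsv'],(18,15,190),(40,90,255))
    for k in cv2.findContours(m,cv2.RETR_EXTERNAL,cv2.CHAIN_APPROX_NONE)[0]:
        if cv2.contourArea(k)<60: continue
        r=cv2.minAreaRect(k); q=onz(f,[r[0]],.033)[0]; d=q[:2]-c; print(np.round(r[0]),np.round(r[1]),'cup xy',d@v,d@u, 'z.016:',onz(f,[r[0]],.016)[0].round(3))
incup()
go([.4518,-.4183,.08],np.radians(61.3-90))
E
```

```text
t: 18.63
tcp_pos: [0.5694, -0.07, 0.0383]
orientation: [-0.239, -3.131, -0.001]
force: [-0.1, 0.6, -1.0]
opening: 0.0125
grasp_force: 58.8
t: 19.38
tcp_pos: [0.575, -0.0715, 0.2109]
orientation: [0.237, 3.114, -0.007]
force: [0.8, -0.1, 1.5]
opening: 0.0431
grasp_force: 0.0
[ 0.57343012 -0.07112593  0.20681536]
[264. 217.] [35. 12.] cup xy 0.005998737985644474 -0.010703521515331181 z.016: [ 0.566 -0.123  0.016]
[319. 214.] [35. 10.] cup xy 0.0028033239989314635 0.038106003237740854 z.016: [ 0.57  -0.072  0.016]
shift [ 0.3471 -1.8066  0.633 ] mm [  69. -361.  127.]
turn z(tool) units -0.1945 alt 0.3055 deg 70.0 j6 -1.7178548333775843
toolz [ 0.013 -0.004 -1.   ] yaw y 1.419
```

```bash
python3 -m pendant '[[0.17,-0.9,0,0,0,0,0.5],[0.17,-0.9,0,0,0,0,0.5],[0.17,-0.9,0,0,0,0,0.5],[0.17,-0.9,0,0,0,0,0.5],[0.17,-0.9,0,0,0,0,0.5]]'
python3 -m pendant '[[0.177,-0.9,0,0,0,0.16,0.5],[0.177,-0.9,0,0,0,0.16,0.5],[0.177,-0.9,0,0,0,0.16,0.5],[0.177,-0.9,0,0,0,0.16,0.5],[0.177,-0.9,0,0,0,0.16,0.5],[0.177,-0.9,0.2,0,0,0.305,0.5],[0.177,-0.9,0.3,0,0,0.305,0.5],[0.177,-0.9,0.3,0,0,0.305,0.5],[0.177,-0.9,0.4,0,0,0.305,0.5],[0.177,-0.9,0.4,0,0,0.305,0.5]]'
cat > lab.py <<'E'
from cells import *
def labels(f,z):
    out=[]
    m=cv2.inRange(f['hsv'],(18,15,170),(40,110,255))
    for k in cv2.findContours(m,cv2.RETR_EXTERNAL,cv2.CHAIN_APPROX_NONE)[0]:
        if cv2.contourArea(k)<60: continue
        r=cv2.minAreaRect(k); b=onz(f,cv2.boxPoints(r),z); e=[b[1]-b[0],b[2]-b[1]]; L=[np.linalg.norm(x) for x in e]; d=e[int(np.argmax(L))]
        out.append((b.mean(0),np.degrees(np.arctan2(d[1],d[0]))%180)); print(np.round(r[0]),b.mean(0).round(4),np.round(L,3),'axis',out[-1][1].round(1))
    return out
E
python3 - <<'E'
from lab import *
f=grab('wrist'); print(st()['tcp_pos']); labels(f,.016)
go([.4518,-.4183,.07],np.radians(61.3-90))
E
```

```text
t: 19.85
tcp_pos: [0.5069, -0.2465, 0.1985]
orientation: [-0.243, -3.131, 0.002]
force: [0.2, 0.3, 0.6]
opening: 0.0429
grasp_force: 0.0
t: 20.68
tcp_pos: [0.4447, -0.4133, 0.1143]
orientation: [-2.029, -2.388, -0.003]
force: [-1.2, 1.5, -1.6]
opening: 0.0426
grasp_force: 0.0
[ 0.44514982 -0.41361388  0.11555568]
[479. 459.] [ 0.6051 -0.5702  0.016 ] [0.013 0.032] axis 139.6
[336. 271.] [ 0.4572 -0.4259  0.016 ] [0.032 0.011] axis 40.7
[ 42. 273.] [ 0.2466 -0.463   0.016 ] [0.038 0.053] axis 0.2
[ 97. 195.] [ 0.2891 -0.3994  0.016 ] [0.021 0.009] axis 67.1
[ 62. 160.] [ 0.2633 -0.3794  0.016 ] [0.028 0.01 ] axis 16.8
[ 24. 152.] [ 0.2357 -0.3778  0.016 ] [0.016 0.027] axis 2.0
[ 30. 135.] [ 0.24   -0.3661  0.016 ] [0.017 0.011] axis 27.8
[ 13. 110.] [ 0.228  -0.3513  0.016 ] [0.023 0.008] axis 18.5
[ 25. 105.] [ 0.2365 -0.3472  0.016 ] [0.027 0.03 ] axis 114.0
shift [-0.0297  0.0299  0.2275] mm [-6.  6. 46.]
turn z(tool) units 0.1049 alt -0.3951 deg -37.8 j6 -1.0739219218397889
toolz [-0.004  0.005 -1.   ] yaw y 0.158
```

```bash
python3 -m pendant '[[-0.05,0.05,0,0,0,0.136,0.5],[-0.05,0.05,0,0,0,0.136,0.5],[-0.05,0.05,0,0,0,0.136,0.5],[-0.05,0.05,0,0,0,0.136,0.5],[-0.05,0.05,0.1,0,0,0.136,0.5],[-0.05,0.05,0.1,0,0,0.136,0.5],[-0.05,0.05,0.1,0,0,0.136,0.5],[-0.05,0.05,0.1,0,0,0.136,0.5],[-0.05,0.05,0.1,0,0,0.136,0.5],[-0.05,0.05,0.1,0,0,0.136,0.5]]'
python3 - <<'E'
from lab import *
f=grab('wrist'); print(st()['tcp_pos']); l=labels(f,.016)
c,A=min(l,key=lambda x:np.hypot(x[0][0]-.455,x[0][1]+.423))
go([c[0],c[1],.009],np.radians(A-90))
cv2.imwrite('pics/w9.png',cv2.resize(f['bgr'],(480,360)))
ft=grab('top'); labels(ft,.016)
E
```

```text
t: 21.57
tcp_pos: [0.4584, -0.4237, 0.0995]
orientation: [2.836, 1.35, 0.0]
force: [0.4, 0.1, -0.7]
opening: 0.0425
grasp_force: 0.0
[ 0.4584102  -0.42374349  0.09960137]
[480. 453.] [ 0.4528 -0.6292  0.016 ] [0.006 0.013] axis 84.8
[603. 410.] [ 0.5496 -0.6614  0.016 ] [0.007 0.016] axis 99.3
[589. 385.] [ 0.5505 -0.6313  0.016 ] [0.008 0.026] axis 99.5
[ 62. 367.] [ 0.2559 -0.3702  0.016 ] [0.016 0.027] axis 40.4
[ 96. 342.] [ 0.2927 -0.373   0.016 ] [0.013 0.039] axis 98.5
[630. 255.] [ 0.6211 -0.5565  0.016 ] [0.014 0.028] axis 64.9
[322. 257.] [ 0.4577 -0.4255  0.016 ] [0.031 0.008] axis 45.9
shift [-0.0089  0.0025  0.453 ] mm [-2.  1. 91.]
turn z(tool) units 0.0139 alt -0.4861 deg -5.0 j6 -0.22543278456588808
toolz [ 0. -0. -1.] yaw y -0.683
[186. 456.] [0.0524 0.2375 0.016 ] [0.115 0.105] axis 93.4
[401. 439.] [ 0.1156 -0.2594  0.016 ] [0.189 0.163] axis 179.5
[572. 428.] [ 0.1515 -0.6674  0.016 ] [0.332 0.236] axis 91.8
[470. 424.] [ 0.1541 -0.4221  0.016 ] [0.156 0.249] axis 179.9
[149. 356.] [0.2749 0.3449 0.016 ] [0.012 0.056] axis 89.7
[112. 416.] [0.131 0.425 0.016] [0.5
[... 421 characters left out ...]
.016 ] [0.057 0.034] axis 162.2
[198. 153.] [0.7883 0.2723 0.016 ] [0.096 0.094] axis 128.8
[589. 171.] [ 0.7962 -0.7376  0.016 ] [0.311 0.218] axis 112.2
[497. 108.] [ 0.9524 -0.4975  0.016 ] [0.058 0.023] axis 112.6
[422. 107.] [ 0.9436 -0.2976  0.016 ] [0.031 0.054] axis 27.5
[230. 107.] [0.9198 0.2004 0.016 ] [0.082 0.081] axis 121.5
[462.  59.] [ 1.0899 -0.4045  0.016 ] [0.048 0.024] axis 179.2
[92. 55.] [1.0589 0.5876 0.016 ] [0.015 0.068] axis 61.4
[496.  47.] [ 1.1316 -0.4989  0.016 ] [0.107 0.163] axis 58.4
[419.  23.] [ 1.192  -0.2913  0.016 ] [0.065 0.036] axis 129.5
[228.  14.] [1.1937 0.2289 0.016 ] [0.031 0.04 ] axis 17.1
[30.  8.] [1.2022 0.7901 0.016 ] [0.115 0.049] axis 90.3
```

The third cell was knocked to (0.458,-0.426), and its axis is now about 46°. Grasping it there.

```bash
python3 -m pendant '[[-0.009,0.003,0.1,0,0,0.014,0.5],[-0.009,0.003,0.2,0,0,0.014,0.5],[-0.009,0.003,0.3,0,0,0.014,0.5],[-0.009,0.003,0.4,0,0,0.014,0.5],[-0.009,0.003,0.455,0,0,0.014,0.5],[-0.009,0.003,0.455,0,0,0.014,0.5],[-0.009,0.003,0.455,0,0,0.014,0.5]]'
python3 -m pendant '[[0,0,0,0,0,0,0],[0,0,0,0,0,0,0],[0,0,0,0,0,0,0],[0,0,0,0,0,0,0],[0,0,0,0,0,0,0],[0,0,0,0,0,0,0]]'
python3 -m pendant '[[0,0,-0.1,0,0,0,0],[0,0,-0.2,0,0,0,0],[0,0,-0.4,0,0,0,0],[0,0,-0.6,0,0,0,0],[0,0,-0.7,0,0,0,0],[0,0,-0.7,0,0,0,0]]'
python3 - <<'E'
from lab import *
go([.552,-.148,.14],np.radians(81.3))
f=grab('wrist'); t=st()['tcp_pos']; l=labels(f,t[2]+.005); print([(x[0]-t).round(4) for x in l if np.linalg.norm(x[0]-t)<.05])
E
```

```text
t: 22.25
tcp_pos: [0.4575, -0.4253, 0.0081]
orientation: [-2.894, -1.22, 0.0]
force: [0.1, 0.0, 1.1]
opening: 0.0427
grasp_force: 0.0
t: 22.75
tcp_pos: [0.4586, -0.4266, 0.0103]
orientation: [2.892, 1.218, 0.001]
force: [-0.5, -0.1, 5.5]
opening: 0.0133
grasp_force: 59.3
t: 23.25
tcp_pos: [0.4601, -0.4284, 0.1557]
orientation: [2.884, 1.215, 0.005]
force: [-0.6, -0.4, -0.4]
opening: 0.0136
grasp_force: 58.7
shift [ 1.3245 -0.6515  0.0682] mm [ 265. -130.   14.]
turn z(tool) units 0.1511 alt -0.3489 deg -54.4 j6 -0.13754551409000798
toolz [ 0.008 -0.01  -1.   ] yaw y -0.773
[ 80. 383.] [ 0.3549 -0.3763  0.1572] [0.01  0.014] axis 64.0
[605. 383.] [ 0.5295 -0.5519  0.1572] [0.008 0.02 ] axis 78.1
[ 57. 356.] [ 0.3589 -0.3606  0.1572] [0.009 0.007] axis 7.6
[587. 347.] [ 0.5333 -0.5272  0.1572] [0.004 0.012] axis 88.1
[116. 346.] [ 0.3836 -0.3769  0.1572] [0.015 0.029] axis 94.1
[320. 317.] [ 0.4578 -0.4296  0.1572] [0.014 0.032] axis 46.5
[614. 215.] [ 0.5756 -0.4835  0.1572] [0.022 0.037] axis 58.9
[636. 160.] [ 0.5951 -0.4704  0.1572] [0.007 0.004] axis 7.8
[array([-0.0011, -0.0026,  0.005 ])]
```

```bash
python3 -m pendant '[[0.66,-0.33,0,0,0,0,0],[0.66,-0.33,0,0,0,0,0],[0.66,-0.33,0,0,0,0,0],[0.66,-0.33,0,0,0,0,0],[0.66,-0.33,0,0,0,0,0]]'
python3 -m pendant '[[0.66,-0.32,0,0,0,0.151,0],[0.66,-0.32,0,0,0,0.151,0],[0.66,-0.32,0,0,0,0.151,0],[0.66,-0.32,0,0,0,0.151,0],[0.66,-0.32,0.08,0,0,0.151,0],[0.66,-0.32,0.08,0,0,0.151,0],[0.66,-0.32,0.08,0,0,0.151,0],[0.66,-0.32,0.08,0,0,0.151,0],[0.66,-0.32,0.08,0,0,0.151,0],[0.66,-0.32,0.08,0,0,0.151,0]]'
python3 - <<'E'
from lab import *
f=grab('wrist'); t=st()['tcp_pos']; print(t, [x.tolist() for x in px(f,[[.5585,-.1085,.034]])])
l=labels(f,t[2]+.005); print([(x[0]-t).round(4) for x in l if np.linalg.norm(x[0]-t)<.06]); labels(f,.033)
# rim corners as pixels: bright mask of cup rim
a=np.radians(-8.5); c=np.array([.5585,-.1088]); u=np.array([-np.sin(a),np.cos(a)]);v=np.array([np.cos(a),np.sin(a)])
P=[np.r_[c+v*x+u*y,.034] for x,y in((-.05,-.057),(-.05,.057),(.05,.057),(.05,-.057))]; print(px(f,P).round(0).tolist())
p=c-.0395*u; go([p[0],p[1],.0385],np.radians(81.5)); cv2.imwrite('pics/w10.png',f['bgr'])
g=cv2.cvtColor(f['bgr'],cv2.COLOR_BGR2GRAY)
E
```

```text
t: 23.72
tcp_pos: [0.5021, -0.2794, 0.1452]
orientation: [-2.887, -1.223, 0.003]
force: [-0.3, 0.1, -0.4]
opening: 0.0136
grasp_force: 58.8
t: 24.55
tcp_pos: [0.5481, -0.1458, 0.1306]
orientation: [-3.132, 0.234, 0.004]
force: [0.2, 0.2, -0.9]
opening: 0.0136
grasp_force: 58.8
[ 0.54834197 -0.14588658  0.13099261] [[263.3730807856557, 241.44447039458288]]
[320. 316.] [ 0.5473 -0.1453  0.136 ] [0.03  0.013] axis 170.7
[array([-0.001 ,  0.0006,  0.005 ])]
[320. 316.] [ 0.4969 -0.1377  0.033 ] [0.053 0.022] axis 170.7
[[347.0, 310.0], [188.0, 309.0], [173.0, 166.0], [350.0, 165.0]]
shift [0.0239 0.0068 0.4624] mm [ 5.  1. 92.]
turn z(tool) units -0.0002 alt 0.4998 deg 0.1 j6 1.2817948644214723
toolz [-0.002  0.001 -1.   ] yaw y -1.72
```

```bash
python3 - <<'E'
from lab import *
f=grab('wrist'); g=cv2.cvtColor(f['bgr'],cv2.COLOR_BGR2GRAY)
for r in(185,215): print(r,'from165',g[r,165:365:2].tolist())
print('col215',g[150:190:2,215].tolist(), 'col 340',g[150:190:2,335].tolist())
E
```

```text
185 from165 [48, 50, 49, 52, 66, 216, 247, 179, 109, 100, 104, 104, 163, 220, 226, 222, 220, 218, 219, 220, 219, 216, 215, 206, 138, 95, 89, 132, 235, 218, 120, 118, 160, 170, 167, 169, 171, 170, 169, 170, 169, 170, 171, 170, 189, 225, 229, 234, 247, 227, 225, 224, 224, 221, 210, 197, 208, 216, 212, 215, 209, 167, 127, 164, 167, 171, 173, 207, 244, 186, 162, 167, 167, 170, 170, 170, 166, 168, 167, 167, 168, 166, 207, 226, 226, 226, 227, 226, 196, 182, 243, 246, 159, 61, 54, 54, 49, 49, 49, 51]
215 from165 [49, 49, 49, 51, 49, 49, 118, 248, 231, 126, 104, 107, 106, 147, 225, 234, 234, 230, 210, 200, 200, 216, 224, 214, 206, 145, 125, 137, 149, 231, 227, 121, 117, 164, 178, 177, 176, 176, 175, 178, 178, 176, 176, 178, 175, 206, 228, 233, 239, 245, 226, 247, 251, 251, 249, 248, 247, 246, 245, 242, 229, 199, 146, 157, 176, 177, 179, 183, 239, 206, 167, 175, 173, 173, 174, 176, 175, 173, 172, 172, 174, 177, 212, 230, 231, 230, 231, 230, 207, 216, 249, 240, 129, 58, 54, 54, 54, 55, 55, 53]
col215 [62, 64, 65, 62, 61, 56, 60, 73, 141, 242, 252, 243, 182, 173, 153, 99, 89, 93, 92, 92] col 340 [54, 54, 56, 54, 51, 57, 61, 99, 213, 251, 251, 237, 230, 228, 227, 230, 229, 228, 227, 228]
```

Rim edges match the predicted pixels to within 1 px. Placing in pocket −39.5.

```bash
python3 -m pendant '[[0.027,0.007,0.1,0,0,0,0],[0.027,0.007,0.2,0,0,0,0],[0.027,0.007,0.3,0,0,0,0],[0.027,0.007,0.4,0,0,0,0],[0.027,0.007,0.44,0,0,0,0],[0.027,0.007,0.46,0,0,0,0],[0.027,0.007,0.46,0,0,0,0]]'
python3 -m pendant '[[0,0,0,0,0,0,0.3],[0,0,0,0,0,0,0.3],[0,0,0,0,0,0,0.3],[0,0,0,0,0,0,0.3],[0,0,-0.2,0,0,0,0.3],[0,0,-0.4,0,0,0,0.3],[0,0,-0.6,0,0,0,0.3],[0,0,-0.8,0,0,0,0.5],[0,0,-0.8,0,0,0,0.5]]'
python3 - <<'E'
from lab import *
f=grab('wrist'); cv2.imwrite('pics/w11.png',f['bgr']); print(st()['tcp_pos'])
a=np.radians(-8.5); c=np.array([.5585,-.1088]); u=np.array([-np.sin(a),np.cos(a)]);v=np.array([np.cos(a),np.sin(a)])
for x,A in labels(f,.033):
    d=x[:2]-c; print('cup',d@v,d@u)
s=st(); p=c-.064*v; go([p[0],p[1],.17],np.radians(-8.5)); print(s['joint_pos'])
E
```

```text
t: 25.23
tcp_pos: [0.5537, -0.1478, 0.0396]
orientation: [-3.132, 0.237, 0.002]
force: [0.4, -0.4, 0.1]
opening: 0.0135
grasp_force: 58.8
t: 25.98
tcp_pos: [0.5591, -0.15, 0.2118]
orientation: [3.126, -0.237, 0.028]
force: [1.3, -1.0, 1.6]
opening: 0.0428
grasp_force: 0.0
[ 0.55758596 -0.14937999  0.20777619]
shift [-0.3485 -0.201   0.1836] mm [-70. -40.  37.]
turn z(tool) units 0.2495 alt -0.2505 deg -89.8 j6 1.284736119778867
toolz [ 0.012 -0.006 -1.   ] yaw y -1.722
[-4.37455326e-01  8.57875526e-02  1.85194638e+00  4.47010009e-07
  1.19019403e+00  1.28473612e+00]
```

View pics/w11.png

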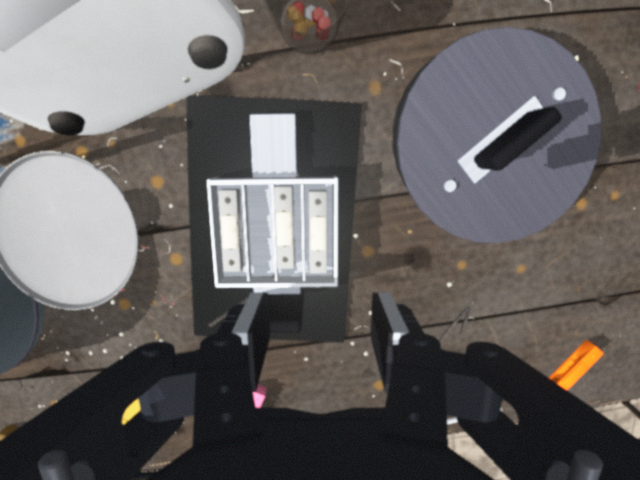

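All three cells lie flat in pockets at (230,230), (284,228) and (318,233). The bung is on the pad with rivets at (450,186) and (560,93). The glass with coloured bits at (308,20) may be the tumbler, so I'll keep clear of it.

```bash
python3 -m pendant '[[-0.35,-0.2,0,0,0,-0.25,1],[-0.35,-0.2,0,0,0,-0.25,1],[-0.35,-0.2,0,0,0,-0.25,1],[-0.35,-0.2,0,0,0,-0.25,1],[-0.35,-0.2,0.1,0,0,-0.25,1],[-0.35,-0.2,0.1,0,0,-0.25,1],[-0.35,-0.2,0.18,0,0,-0.25,1],[-0.35,-0.2,0.18,0,0,-0.25,1],[-0.35,-0.2,0.18,0,0,-0.25,1],[-0.35,-0.2,0.18,0,0,-0.25,1]]'
python3 - <<'E'
from lab import *
f=grab('wrist'); cv2.imwrite('pics/w12.png',f['bgr'])
a=np.radians(-8.5); c=np.array([.5585,-.1088]); u=np.array([-np.sin(a),np.cos(a)]);v=np.array([np.cos(a),np.sin(a)])
p=c-.064*v; go([p[0],p[1],.052],a); s=st(); print(s['tcp_pos'],s['joint_pos'])
P=[np.r_[c+v*x+u*y,.034] for x,y in((-.05,-.057),(-.05,.057),(.05,.057),(.05,-.057))]; print('rim',px(f,P).round(0).tolist())
H=[np.r_[c+v*x+u*y,.088] for x,y in((-.058,-.025),(-.07,-.025),(-.07,.025),(-.058,.025))]; print('plate',px(f,H).round(0).tolist())
m=(cv2.inRange(f['hsv'],(0,0,0),(180,255,22))); x0,y0=px(f,H).mean(0).astype(int); print(x0,y0)
g=cv2.cvtColor(f['bgr'],cv2.COLOR_BGR2GRAY); print('row',g[y0,max(0,x0-40):x0+41:2].tolist()); print('col',g[y0-90:y0+91:4,x0].tolist())
E
```

```text
t: 26.87
tcp_pos: [0.4901, -0.0974, 0.1628]
orientation: [-2.673, -1.647, 0.002]
force: [0.3, -1.1, 0.6]
opening: 0.0854
grasp_force: 0.0
shift [0.0028 0.0273 0.5554] mm [  1.   5. 111.]
turn z(tool) units -0.0499 alt 0.4501 deg 18.0 j6 0.06268780417845761
toolz [-0.002  0.001 -1.   ] yaw y -0.462
[ 0.49028077 -0.09748566  0.16308281] [-3.99508292e-01 -3.33611419e-02  2.06029577e+00 -2.96163576e-05
  1.11677046e+00  6.26878042e-02]
rim [[367.0, 298.0], [323.0, 159.0], [457.0, 115.0], [489.0, 261.0]]
plate [[351.0, 292.0], [333.0, 297.0], [308.0, 224.0], [327.0, 218.0]]
330 257
row [45, 46, 45, 48, 48, 47, 46, 50, 52, 50, 48, 48, 50, 50, 52, 48, 45, 42, 48, 45, 53, 50, 49, 49, 46, 44, 43, 84, 147, 149, 139, 116, 113, 172, 208, 173, 139, 214, 234, 244, 248]
col [249, 251, 241, 182, 86, 61, 63, 66, 63, 121, 211, 176, 82, 44, 48, 44, 46, 50, 49, 51, 51, 50, 53, 49, 50, 46, 50, 48, 43, 46, 52, 51, 49, 48, 50, 52, 84, 81, 84, 86, 92, 181, 94, 93, 89, 94]
```

```bash
python3 -m pendant '[[0.003,0.027,0,0,0,-0.05,0.6],[0.003,0.027,0,0,0,-0.05,0.6],[0.003,0.027,0,0,0,-0.05,0.6],[0.003,0.027,0,0,0,-0.05,0.6]]'
python3 - <<'E'
from lab import *
a=np.radians(-8.5); c=np.array([.5585,-.1088]); u=np.array([-np.sin(a),np.cos(a)]);v=np.array([np.cos(a),np.sin(a)])
p=c-.064*v; go([p[0],p[1],.052],a)
f=grab('wrist')
H=[np.r_[c+v*x+u*y,.088] for x,y in((-.058,-.025),(-.07,-.025),(-.07,.025),(-.058,.025))]; q=px(f,H);print('plate',q.round(0).tolist())
g=cv2.cvtColor(f['bgr'],cv2.COLOR_BGR2GRAY); x0,y0=q.mean(0).astype(int); print(x0,y0,'row',g[y0,x0-40:x0+41:2].tolist()); print('col',g[y0-90:y0+91:4,x0].tolist())
E
```

```text
t: 27.25
tcp_pos: [0.4957, -0.0995, 0.1636]
orientation: [-2.391, -2.037, 0.001]
force: [0.4, -0.2, -0.2]
opening: 0.0512
grasp_force: 0.0
shift [ 5.00e-04 -1.90e-03  5.58e-01] mm [  0.  -0. 112.]
turn z(tool) units -0.0018 alt 0.4982 deg 0.6 j6 -0.23963502872750758
toolz [-0.001  0.    -1.   ] yaw y -0.159
plate [[330.0, 297.0], [312.0, 297.0], [310.0, 220.0], [330.0, 220.0]]
320 258 row [46, 47, 51, 49, 50, 48, 48, 49, 46, 49, 52, 51, 50, 51, 52, 53, 48, 41, 48, 52, 51, 53, 52, 51, 50, 57, 132, 160, 165, 169, 186, 211, 218, 175, 176, 207, 230, 233, 233, 231, 232]
col [52, 52, 54, 56, 55, 54, 53, 65, 86, 52, 46, 46, 44, 47, 51, 56, 55, 55, 53, 51, 49, 54, 51, 55, 50, 53, 51, 48, 47, 50, 52, 47, 51, 54, 54, 83, 99, 93, 92, 99, 99, 99, 96, 98, 101, 98]
```

```bash
python3 -m pendant '[[0,0,0.15,0,0,0,0.6],[0,0,0.3,0,0,0,0.6],[0,0,0.4,0,0,0,0.6],[0,0,0.5,0,0,0,0.6],[0,0,0.555,0,0,0,0.6],[0,0,0.555,0,0,0,0.6]]'
python3 -m pendant '[[0,0,0,0,0,0,0],[0,0,0,0,0,0,0],[0,0,0,0,0,0,0],[0,0,0,0,0,0,0],[0,0,0,0,0,0,0],[0,0,0,0,0,0,0],[0,0,0,0,0,0,0]]'
python3 -m pendant '[[0,0,-0.03,0,0,0,0],[0,0,-0.06,0,0,0,0],[0,0,-0.1,0,0,0,0],[0,0,-0.2,0,0,0,0],[0,0,-0.3,0,0,0,0],[0,0,-0.3,0,0,0,0]]'
```

```text
t: 27.8
tcp_pos: [0.4939, -0.0988, 0.0504]
orientation: [-2.388, -2.033, 0.004]
force: [0.6, 0.5, -0.5]
opening: 0.0512
grasp_force: 0.0
t: 28.38
tcp_pos: [0.4971, -0.1001, 0.0551]
orientation: [2.389, 2.037, 0.002]
force: [-1.6, 1.5, 6.3]
opening: 0.0113
grasp_force: 59.9
t: 28.88
tcp_pos: [0.4987, -0.1007, 0.1175]
orientation: [2.384, 2.034, 0.006]
force: [2.1, -0.7, -3.8]
opening: 0.011
grasp_force: 58.8
```

```bash
python3 -m pendant '[[0,0,-0.15,0,0,0,0],[0,0,-0.3,0,0,0,0],[0,0,-0.45,0,0,0,0],[-0.02,-0.12,-0.6,0,0,0,0],[-0.046,-0.286,-0.66,0,0,0,0],[-0.046,-0.286,-0.66,0,0,0,0],[-0.046,-0.286,-0.66,0,0,0,0]]'
python3 - <<'E'
from lab import *
f=grab('wrist'); s=st(); t=s['tcp_pos']; Rm=R.from_rotvec(s['orientation']).as_matrix(); print(t,s['force'],s['grasp_force'])
v=Rm[:,1]; u=Rm[:,0]; n=-Rm[:,2]
c=t-.038*n+.064*v   # cup_floor
q=px(f,[c+v*x+u*y+.017*n for x,y in((-.05,-.057),(-.05,.057),(.05,.057),(.05,-.057))]); print(q.round(0).tolist())
g=cv2.cvtColor(f['bgr'],cv2.COLOR_BGR2GRAY)
# right edge profile at mid, top and bottom edges
m=(q[2]+q[3])/2; y=int(m[1]); x=int(m[0]); print('right',x,y,g[y,x-30:min(640,x+31):3].tolist())
m=(q[1]+q[2])/2; y=int(m[1]); x=int(m[0]); print('top',x,y,g[max(0,y-30):y+31:3,x].tolist())
m=(q[0]+q[3])/2; y=int(m[1]); x=int(m[0]); print('bot',x,y,g[y-30:min(480,y+31):3,x].tolist())
labels(f,(c+.016*n)[2])
E
```

```text
t: 29.47
tcp_pos: [0.4372, -0.0997, 0.2455]
orientation: [2.39, 2.037, 0.001]
force: [0.1, -1.1, -5.1]
opening: 0.0115
grasp_force: 60.2
[ 0.43756263 -0.09960664  0.24461863] [-0.48590491 -0.49302153 -5.32577802] 60.192410945892334
[[348.0, 393.0], [354.0, 171.0], [572.0, 174.0], [533.0, 389.0]]
right 552 281 [193, 195, 183, 153, 140, 143, 150, 234, 245, 225, 210, 209, 208, 210, 210, 209, 209, 209, 210, 210, 210]
top 462 172 [45, 43, 48, 47, 47, 48, 47, 49, 70, 188, 244, 232, 152, 150, 153, 143, 131, 204, 238, 241, 240]
bot 440 390 [45, 47, 46, 46, 46, 43, 42, 45, 43, 38, 33, 39, 37, 41, 39, 39, 40, 38, 36, 33, 34]
[ 24. 413.] [ 0.2549 -0.1488  0.2226] [0.019 0.014] axis 11.3
[433. 316.] [ 0.4897 -0.1217  0.2226] [0.013 0.031] axis 165.2
[442. 209.] [ 0.4981 -0.0686  0.2226] [0.013 0.03 ] axis 171.3
```

The cup is rigid in the grip, and the 5 N of weight agrees. Travelling to the drum.

```bash
python3 -m pendant '[[0.9,-0.146,-0.05,0,0,0,0],[0.9,-0.146,-0.05,0,0,0,0],[0.9,-0.146,-0.05,0,0,0,0],[0.9,-0.146,-0.05,0,0,0,0],[0.9,-0.146,-0.05,0,0,0,0],[0.9,-0.146,-0.05,0,0,0,0]]'
python3 - <<'E'
from lab import *
go([.5051,.2542,.26],np.radians(-10.8))
E
```

```text
t: 30.02
tcp_pos: [0.4373, 0.0863, 0.2537]
orientation: [-2.382, -2.043, 0.001]
force: [-0.2, -0.2, -4.5]
opening: 0.0113
grasp_force: 60.1
shift [ 0.8814  0.2072 -0.0305] mm [176.  41.  -6.]
turn z(tool) units 0.0057 alt -0.4943 deg -2.0 j6 0.11740820191135341
toolz [-0.003  0.002 -1.   ] yaw y -0.153
```

```bash
python3 -m pendant '[[0.4,0.05,-0.03,0,0,0,0],[0.88,0.1,-0.03,0,0,0.006,0],[0.88,0.207,-0.03,0,0,0.006,0],[0.88,0.207,-0.03,0,0,0.006,0],[0.88,0.207,-0.03,0,0,0.006,0],[0.88,0.207,-0.03,0,0,0.006,0],[0.88,0.207,-0.03,0,0,0.006,0],[0.88,0.207,-0.03,0,0,0.006,0],[0.88,0.207,-0.03,0,0,0.006,0]]'
python3 - <<'E'
from lab import *
f=grab('wrist'); cv2.imwrite('pics/w13.png',f['bgr']); s=st(); t=s['tcp_pos']; Rm=R.from_rotvec(s['orientation']).as_matrix(); print(t,s['joint_pos'])
go([.5051,.2542,.26],np.radians(-10.8))
v=Rm[:,1]; u=Rm[:,0]; n=-Rm[:,2]; c=t-.038*n+.064*v
print('tab tip px',px(f,[c+.105*v+.02*u,c+.105*v-.02*u]).round(0).tolist())
b=px(f,[[.65,.269,.185],[.6436,.2278,.185],[.6357,.1866,.185]]); print('bar px',b.round(0).tolist())
hs=f['hsv']
for y in range(150,440,25): print(y,f['bgr'][y,500:640:6].max(1).tolist())
E
```

```text
t: 30.77
tcp_pos: [0.5061, 0.2487, 0.2602]
orientation: [-2.429, -1.992, 0.003]
force: [-0.1, 0.2, -4.4]
opening: 0.0109
grasp_force: 60.1
[0.50611916 0.24875558 0.26063827] [ 2.77020723e-01  2.05813375e-02  1.82151622e+00 -1.97595983e-04
  1.30070040e+00  4.74493745e-01]
shift [ 0.0257 -0.0103  0.0032] mm [ 5. -2.  1.]
turn z(tool) units -0.0014 alt 0.4986 deg 0.5 j6 0.4744937451779479
toolz [-0.001 -0.001 -1.   ] yaw y -0.197
tab tip px [[636.0, 244.0], [620.0, 313.0]]
bar px [[549.0, 183.0], [542.0, 250.0], [532.0, 311.0]]
150 [109, 95, 102, 101, 112, 116, 119, 120, 216, 198, 68, 68, 67, 61, 58, 64, 77, 77, 83, 117, 129, 167, 210, 25]
175 [239, 240, 240, 239, 239, 239, 238, 237, 238, 235, 235, 227, 108, 93, 133, 145, 156, 168, 177, 204, 220, 44, 24, 23]
200 [170, 86, 96, 169, 165, 144, 78, 101, 133, 172, 239, 71, 71, 68, 68, 72, 69, 73, 26, 27, 22, 31, 27, 49]
225 [141, 144, 138, 166, 204, 157, 134, 135, 139, 241, 116, 88, 69, 71, 74, 68, 73, 104, 35, 45, 19, 27, 23, 35]
250 [142, 141, 138, 139, 139, 96, 98, 135, 228, 219, 200, 202, 200, 200, 200, 201, 202, 202, 199, 203, 200, 203, 32, 33]
275 [197, 196, 197, 201, 110, 133, 135, 163, 237, 200, 198, 198, 194, 199, 197, 199, 197, 198, 197, 198, 197, 27, 29, 31]
300 [180, 178, 138, 120, 101, 118, 138, 238, 200, 203, 200, 201, 200, 203, 204, 202, 200, 203, 200, 200, 34, 28, 24, 38]
325 [108, 183, 183, 150, 133, 133, 235, 115, 69, 71, 71, 83, 76, 76, 74, 73, 71, 73, 36, 44, 29, 24, 34, 39]
350 [173, 139, 75, 126, 137, 217, 202, 187, 187, 188, 190, 192, 192, 189, 192, 194, 194, 197, 198, 200, 195, 196, 193, 191]
375 [40, 83, 175, 134, 174, 228, 179, 182, 182, 178, 180, 184, 183, 181, 182, 184, 185, 186, 189, 191, 189, 194, 194, 191]
400 [37, 37, 37, 38, 39, 40, 36, 38, 36, 66, 177, 179, 180, 179, 182, 180, 184, 179, 184, 184, 186, 184, 186, 185]
425 [38, 42, 41, 42, 38, 42, 37, 31, 36, 36, 36, 35, 38, 37, 37, 36, 31, 66, 177, 191, 195, 204, 182, 184]
```

```bash
python3 -m pendant '[[0.025,0,0.05,0,0,0,0],[0.025,0,0.1,0,0,0,0],[0.025,0,0.14,0,0,0,0],[0.025,0,0.14,0,0,0,0],[0.025,0,0.14,0,0,0,0]]'
python3 -m pendant '[[0,0,0.04,0,0,0,0],[0,0,0.07,0,0,0,0],[0,0,0.07,0,0,0,0],[0,0,0.07,0,0,0,0]]'
python3 -m pendant '[[0,0,0.04,0,0,0,0],[0,0,0.07,0,0,0,0],[0,0,0.07,0,0,0,0],[0,0,0.07,0,0,0,0]]'
```

```text
t: 31.23
tcp_pos: [0.5065, 0.2544, 0.2317]
orientation: [-2.427, -1.993, 0.004]
force: [0.3, 0.4, -5.0]
opening: 0.0111
grasp_force: 60.2
t: 31.57
tcp_pos: [0.5072, 0.2547, 0.2192]
orientation: [-2.428, -1.993, 0.001]
force: [-1.7, 0.6, -3.5]
opening: 0.0111
grasp_force: 60.5
t: 31.9
tcp_pos: [0.5066, 0.2547, 0.2044]
orientation: [-2.427, -1.993, 0.003]
force: [-0.6, 0.4, -3.1]
opening: 0.0108
grasp_force: 60.4
```

```bash
python3 -m pendant '[[0,0,0.04,0,0,0,0],[0,0,0.08,0,0,0,0],[0,0,0.08,0,0,0,0],[0,0,0.08,0,0,0,0]]'
python3 -m pendant '[[0,0,0.03,0,0,0,0],[0,0,0.06,0,0,0,0],[0,0,0.08,0,0,0,0],[0,0,0.08,0,0,0,0],[0,0,0.08,0,0,0,0],[0,0,0.08,0,0,0,0],[0,0,0.08,0,0,0,0],[0,0,0.08,0,0,0,0]]'
python3 - <<'E'
from lab import *
f=grab('wrist'); cv2.imwrite('pics/w14.png',f['bgr']); s=st(); t=s['tcp_pos']; Rm=R.from_rotvec(s['orientation']).as_matrix(); print(t,s['force'])
v=Rm[:,1]; u=Rm[:,0]; n=-Rm[:,2]; c=t-.038*n+.064*v
labels(f,c[2]+.016); g=cv2.cvtColor(f['bgr'],cv2.COLOR_BGR2GRAY)
for y in (-.0395,-.013,.0395,.013):
    q=px(f,[c+v*x+u*y+.01*n for x in(-.035,-.02,-.01,0,.01,.02,.035)]).astype(int); print(y,[int(g[b,a]) for a,b in q])
E
```

```text
t: 32.23
tcp_pos: [0.5066, 0.2548, 0.1886]
orientation: [-2.427, -1.993, 0.003]
force: [-3.3, 0.4, -1.0]
opening: 0.0111
grasp_force: 60.8
t: 32.9
tcp_pos: [0.5061, 0.2546, 0.1723]
orientation: [-2.427, -1.992, 0.005]
force: [-3.8, -0.4, -3.3]
opening: 0.0112
grasp_force: 60.2
[0.50630064 0.25456595 0.17245268] [-3.18630633 -0.15913764 -4.46246995]
[ 14. 296.] [0.3502 0.2817 0.1503] [0.014 0.02 ] axis 92.0
[380. 272.] [0.5355 0.2595 0.1503] [0.017 0.008] axis 168.8
[383. 244.] [0.5386 0.2724 0.1503] [0.015 0.003] axis 168.8
[494. 133.] [0.5944 0.3124 0.1503] [0.005 0.016] axis 128.0
-0.0395 [38, 39, 38, 40, 40, 72, 83]
-0.013 [169, 80, 154, 108, 154, 132, 92]
0.0395 [113, 111, 165, 164, 112, 103, 93]
0.013 [156, 160, 111, 112, 105, 156, 85]
```

```bash
python3 -m pendant '[[0,0,0.03,0,0,0,0],[0,0,0.04,0,0,0,0],[0,0,0.04,0,0,0,0],[0,0,0.04,0,0,0,0],[0,0,0.04,0,0,0,0],[0,0,0.04,0,0,0,0],[0,0,0.04,0,0,0,0],[0,0,0.04,0,0,0,0],[0,0,0.04,0,0,0,0],[0,0,0.04,0,0,0,0]]'
python3 - <<'E'
from lab import *
f=grab('wrist'); cv2.imwrite('pics/w15.png',f['bgr']); s=st(); t=s['tcp_pos']; print(t,s['force'])
o=cv2.imread('pics/w14.png'); print('diff',cv2.absdiff(o,f['bgr'])[150:400,330:560].mean())
for z in(.15,.03): print(z);labels(f,z)
ft=grab('top'); print('top');
for x,A in labels(ft,.03):
    if np.hypot(x[0]-.5375,x[1]-.248)<.12: print('**',x)
ts=grab('scene'); cv2.imwrite('pics/s15.png',ts['bgr']); cv2.imwrite('pics/t15.png',ft['bgr'])
E
```

```text
t: 33.78
tcp_pos: [0.5075, 0.2547, 0.1654]
orientation: [2.428, 1.993, 0.0]
force: [-0.8, -0.6, -3.9]
opening: 0.0111
grasp_force: 60.5
[0.50740775 0.25471537 0.16532833] [ 0.99170675 -0.45935974 -3.10578744]
diff 19.526655072463768
0.15
[492. 136.] [0.5915 0.3121 0.15  ] [0.005 0.014] axis 111.7
0.03
[492. 136.] [0.646  0.3055 0.03  ] [0.009 0.024] axis 111.7
top
[102. 462.] [0.0264 0.4269 0.03  ] [0.042 0.074] axis 5.6
[340. 388.] [ 0.2255 -0.1136  0.03  ] [0.063 0.016] axis 92.6
[572. 428.] [ 0.1527 -0.6612  0.03  ] [0.328 0.233] axis 91.8
[265. 406.] [0.175  0.0599 0.03  ] [0.309 0.159] axis 97.9
[ 56. 428.] [0.0967 0.5464 0.03  ] [0.274 0.231] axis 93.7
[470. 424.] [ 0.1564 -0.4184  0.03  ] [0.154 0.249] axis 179.9
[392. 422.] [ 0.1541 -0.2359  0.03  ] [0.211 0.257] axis 0.9
[593. 375.] [ 0.2765 -0.7138  0.03  ] [0.062 0.156] axis 64.9
[622. 340.] [ 0.3626 -0.7891  0.03  ] [0.087 0.096] axis 177.0
[538. 347.] [ 0.339  -0.5811  0.03  ] [0.143 0.153] axis 89.9
[  9. 284.] [0.4266 0.7064 0.03  ] [0.122 0.047] axis 8.9
[619. 203.] [ 0.7072 -0.8003  0.03  ] [0.034 0.019] axis 105.3
[601. 175.] [ 0.7777 -0.7589  0.03  ] [0.056 0.056] axis 147.9
[198. 153.] [0.783 0.269 0.03 ] [0.095 0.093] axis 128.8
[589. 171.] [ 0.7909 -0.7307  0.03  ] [0.308 0.216] axis 112.2
[422. 107.] [ 0.9368 -0.295   0.03  ] [0.031 0.054] axis 27.9
[230. 107.] [0.9132 0.1979 0.03  ] [0.081 0.08 ] axis 121.5
[462.  59.] [ 1.0816 -0.401   0.03  ] [0.024 0.047] axis 179.0
[92. 55.] [1.0509 0.5811 0.03  ] [0.015 0.068] axis 61.4
[472.  43.] [ 1.1307 -0.429   0.03  ] [0.024 0.037] axis 65.9
[495.  49.] [ 1.1186 -0.4921  0.03  ] [0.106 0.158] axis 63.5
[422.  25.] [ 1.1771 -0.295   0.03  ] [0.068 0.035] axis 161.1
[230.  14.] [1.1851 0.2225 0.03  ] [0.03  0.037] axis 4.9
[32.  8.] [1.1912 0.7755 0.03  ] [0.102 0.051] axis 90.4
```

The labels have gone from the cup. I'll lift and check by weight and by the cup's contents.

```bash
python3 -m pendant '[[0,0,-0.1,0,0,0,0],[0,0,-0.2,0,0,0,0],[0,0,-0.3,0,0,0,0],[0,0,-0.4,0,0,0,0],[0,0,-0.5,0,0,0,0],[0,0,-0.55,0,0,0,0],[0,0,-0.55,0,0,0,0],[0,0,-0.55,0,0,0,0]]'
python3 - <<'E'
from lab import *
f=grab('wrist'); cv2.imwrite('pics/w16.png',f['bgr']); s=st(); t=s['tcp_pos']; print(t,s['force'])
Rm=R.from_rotvec(s['orientation']).as_matrix(); v=Rm[:,1]; u=Rm[:,0]; n=-Rm[:,2]; c=t-.038*n+.064*v
labels(f,c[2]+.016); g=cv2.cvtColor(f['bgr'],cv2.COLOR_BGR2GRAY)
for y in (-.0395,-.013,.013,.0395):
    q=px(f,[c+v*x+u*y for x in np.linspace(-.04,.04,9)]).astype(int); print(y,[int(g[b,a]) for a,b in q])
print('tip',px(f,[c+.105*v+.02*u,c+.105*v-.02*u]).round(0).tolist(),g[275,590:640:4].tolist())
E
```

```text
t: 34.6
tcp_pos: [0.5017, 0.2531, 0.2648]
orientation: [-2.421, -1.985, 0.033]
force: [-3.9, -0.9, -5.6]
opening: 0.0104
grasp_force: 69.9
[0.50578326 0.25390871 0.27030999] [ 1.73582124  0.22833512 -3.153389  ]
[463. 140.] [0.5731 0.3107 0.2479] [0.007 0.017] axis 117.4
[600. 151.] [0.6328 0.2956 0.2479] [0.035 0.035] axis 70.3
-0.0395 [39, 42, 36, 54, 39, 187, 181, 177, 136]
-0.013 [133, 154, 132, 153, 133, 168, 133, 138, 138]
0.013 [139, 142, 137, 134, 138, 141, 133, 135, 141]
0.0395 [134, 140, 135, 134, 135, 138, 136, 132, 141]
tip [[655.0, 245.0], [637.0, 315.0]] [192, 189, 190, 191, 191, 192, 90, 23, 25, 24, 24, 24, 21]
```

```bash
python3 -m pendant '[[0,0,0,0,0,0,0],[0,0,0,0,0,0,0],[0,0,0,0,0,0,0],[0,0,0,0,0,0,0],[0,0,0,0,0,0,0],[0,0,0,0,0,0,0]]'
python3 - <<'E'
from lab import *
f=grab('wrist'); cv2.imwrite('pics/w17.png',f['bgr']); s=st(); t=s['tcp_pos']; print(t,s['force'])
Rm=R.from_rotvec(s['orientation']).as_matrix(); v=Rm[:,1]; u=Rm[:,0]; n=-Rm[:,2]; c=t-.038*n+.064*v
g=cv2.cvtColor(f['bgr'],cv2.COLOR_BGR2GRAY); o=cv2.cvtColor(cv2.imread('pics/w13.png'),cv2.COLOR_BGR2GRAY)
print('tip',px(f,[c+.105*v+.02*u,c+.105*v-.02*u]).round(0).tolist())
for r in(260,275,290): print(r,g[r,590:640:4].tolist(),'before',o[r,590:640:4].tolist())
q=px(f,[c+v*x+u*y+.017*n for x,y in((-.05,-.057),(-.05,.057),(.05,.057),(.05,-.057))]); print(q.round(0).tolist())
x=int((q[1]+q[2])[0]/2);y=int((q[1]+q[2])[1]/2); print('top edge',y,g[y-40:y+41:3,x].tolist()); print('before',o[y-40:y+41:3,x].tolist())
for r in (225,250): print('right rim',g[r,520:580:3].tolist(),'b',o[r,520:580:3].tolist())
E
```

```text
t: 35.15
tcp_pos: [0.5076, 0.2549, 0.2764]
orientation: [2.427, 1.993, 0.003]
force: [1.0, -0.9, -3.5]
opening: 0.0109
grasp_force: 69.8
[0.50748818 0.25484266 0.27601471] [ 0.25107246  0.06009919 -3.08223598]
tip [[634.0, 244.0], [618.0, 312.0]]
260 [198, 195, 195, 196, 198, 196, 196, 148, 23, 24, 44, 27, 26] before [193, 193, 195, 194, 194, 196, 196, 193, 194, 176, 25, 19, 22]
275 [189, 192, 191, 192, 192, 191, 168, 29, 28, 35, 46, 21, 22] before [189, 189, 187, 188, 186, 188, 188, 186, 182, 24, 26, 23, 30]
290 [196, 196, 199, 198, 196, 188, 27, 24, 32, 45, 31, 23, 22] before [192, 188, 192, 190, 190, 190, 189, 189, 32, 24, 23, 19, 34]
[[348.0, 394.0], [353.0, 172.0], [572.0, 175.0], [533.0, 390.0]]
top edge 173 [53, 50, 53, 52, 54, 56, 75, 80, 91, 90, 93, 151, 191, 237, 192, 136, 135, 134, 132, 135, 133, 135, 134, 134, 134, 137, 133]
before [52, 72, 149, 212, 224, 220, 219, 133, 92, 108, 138, 152, 170, 206, 234, 172, 189, 233, 230, 228, 227, 226, 221, 220, 210, 204, 170]
right rim [195, 173, 104, 131, 130, 128, 132, 139, 207, 237, 217, 96, 86, 78, 55, 48, 48, 54, 58, 53] b [187, 193, 192, 182, 99, 128, 128, 127, 131, 134, 152, 235, 234, 149, 99, 90, 81, 70, 51, 52]
right rim [104, 86, 95, 117, 128, 131, 141, 231, 235, 202, 194, 196, 197, 197, 195, 196, 197, 197, 194, 200] b [132, 133, 107, 80, 94, 96, 105, 126, 134, 191, 233, 229, 191, 190, 189, 189, 188, 191, 188, 187]
```

```bash
python3 - <<'E'
import cv2,numpy as np
for n in('w13','w17'):
    g=cv2.cvtColor(cv2.imread(f'pics/{n}.png'),cv2.COLOR_BGR2GRAY)
    for x in(575,600):
        col=g[:,x]; a=275
        while col[a]>150:a-=1
        b=275
        while col[b]>150:b+=1
        print(n,x,a,b,b-a)
    # rim extents: bright line rim right edge positions at rows
    m=cv2.inRange(g,225,255)
    for r in range(180,400,20):
        xs=np.where(m[r,330:570])[0]+330; print(r,xs.min() if len(xs) else None,xs.max() if len(xs) else None,end='; ')
    print()
    print('plate/col', [int(v) for v in g[290,330:420:4]])
E
```

```text
w13 575 242 312 70
w13 600 242 311 69
180 353 564; 200 353 561; 220 352 558; 240 352 554; 260 352 551; 280 351 548; 300 408 544; 320 537 540; 340 533 536; 360 529 532; 380 525 528; 
plate/col [39, 39, 64, 119, 132, 204, 231, 129, 231, 232, 232, 231, 231, 232, 231, 232, 232, 233, 232, 233, 231, 232, 232]
w17 575 238 306 68
w17 600 238 305 67
180 352 556; 200 352 553; 220 351 550; 240 351 547; 260 351 544; 280 350 540; 300 533 537; 320 529 533; 340 526 529; 360 522 525; 380 None None; 
plate/col [37, 38, 84, 105, 144, 225, 207, 139, 135, 135, 133, 134, 136, 142, 137, 135, 136, 137, 137, 135, 136, 137, 136]
```

The weight is 3.5 N, so the cup is empty. It has pitched about 2° nose-down in the grip, which is harmless. Returning it to the mat.

```bash
python3 -m pendant '[[-0.3,-0.178,0,0,0,0,0],[-0.5,-0.178,0,0,0,0,0],[-0.7,-0.178,0.05,0,0,0,0],[-0.9,-0.178,0.08,0,0,0,0],[-0.9,-0.178,0.08,0,0,0,0],[-0.9,-0.178,0.08,0,0,0,0]]'
python3 -m pendant '[[-0.2,0.04,0,0,0,0,0],[-0.4,0.08,0,0,0,0,0],[-0.6,0.12,0,0,0,0,0],[-0.8,0.16,0,0,0,0,0],[-0.88,0.175,0,0,0,0,0],[-0.88,0.175,0,0,0,0,0],[-0.88,0.175,0,0,0,0,0]]'
python3 - <<'E'
from lab import *
s=st();print(s['force'],s['grasp_force'])
go([.4952,-.0993,.10],np.radians(-9))
E
```

```text
t: 35.7
tcp_pos: [0.436, 0.0818, 0.2585]
orientation: [2.432, 1.988, -0.004]
force: [-0.2, 1.2, -3.8]
opening: 0.011
grasp_force: 69.6
t: 36.28
tcp_pos: [0.4376, -0.0948, 0.2596]
orientation: [-2.43, -1.991, -0.001]
force: [0.4, 1.2, -3.7]
opening: 0.0107
grasp_force: 69.6
[ 0.44726841  1.18640167 -3.73860666] 69.64895367622375
shift [0.0343 0.2865 0.7979] mm [  7.  57. 160.]
turn z(tool) units -0.0065 alt 0.4935 deg 2.4 j6 -0.2431372786634569
toolz [ 0.     0.001 -1.   ] yaw y -0.198
```

```bash
python3 -m pendant '[[0.034,0.286,0.2,0,0,-0.006,0],[0.034,0.286,0.4,0,0,-0.006,0],[0.034,0.286,0.6,0,0,-0.006,0],[0.034,0.286,0.75,0,0,-0.006,0],[0.034,0.286,0.8,0,0,-0.006,0],[0.034,0.286,0.85,0,0,-0.006,0],[0.034,0.286,0.9,0,0,-0.006,0],[0.034,0.286,0.95,0,0,-0.006,0],[0.034,0.286,0.95,0,0,-0.006,0]]'
python3 -m pendant '[[0,0,0.02,0,0,0,0],[0,0,0.04,0,0,0,0],[0,0,0.04,0,0,0,0],[0,0,0.04,0,0,0,0]]'
```

```text
t: 37.03
tcp_pos: [0.4948, -0.0982, 0.0687]
orientation: [-2.389, -2.039, 0.0]
force: [-1.2, -0.2, -4.0]
opening: 0.0107
grasp_force: 69.7
t: 37.37
tcp_pos: [0.4952, -0.099, 0.0619]
orientation: [2.39, 2.038, 0.001]
force: [0.0, -0.2, -3.5]
opening: 0.0109
grasp_force: 69.6
```

```bash
python3 -m pendant '[[0,0,0.01,0,0,0,0],[0,0,0.02,0,0,0,0],[0,0,0.02,0,0,0,0],[0,0,0.02,0,0,0,0]]'
python3 -m pendant '[[0,0,0.01,0,0,0,0],[0,0,0.02,0,0,0,0],[0,0,0.02,0,0,0,0],[0,0,0.02,0,0,0,0]]'
```

```text
t: 37.7
tcp_pos: [0.4957, -0.0989, 0.0607]
orientation: [2.389, 2.039, -0.0]
force: [-7.6, 4.5, 14.2]
opening: 0.0107
grasp_force: 72.2
t: 38.03
tcp_pos: [0.4957, -0.0989, 0.0606]
orientation: [-2.387, -2.039, 0.003]
force: [-19.0, 8.9, 36.4]
opening: 0.0104
grasp_force: 75.8
```

```bash
python3 -m pendant '[[0,0,-0.025,0,0,0,0],[0,0,-0.025,0,0,0,0],[0,0,-0.025,0,0,0,0]]'
python3 -m pendant '[[0,0,0,0,0,0,0.2],[0,0,0,0,0,0,0.3],[0,0,0,0,0,0,0.4],[0,0,0,0,0,0,0.4],[0,0,0,0,0,0,0.4],[0,0,-0.1,0,0,0,0.4],[0,0,-0.25,0,0,0,0.4],[0,0,-0.4,0,0,0,0.4],[0,0,-0.55,0,0,0,0.4],[0,0,-0.55,0,0,0,0.4]]'
python3 - <<'E'
from lab import *
f=grab('wrist'); cv2.imwrite('pics/w18.png',f['bgr']); s=st(); t=s['tcp_pos']; print(t,s['force'])
g=cv2.cvtColor(f['bgr'],cv2.COLOR_BGR2GRAY); m=cv2.inRange(f['hsv'],(0,0,120),(180,60,255)); m=cv2.morphologyEx(m,cv2.MORPH_CLOSE,np.ones((9,9)))
for k in cv2.findContours(m,cv2.RETR_EXTERNAL,cv2.CHAIN_APPROX_SIMPLE)[0]:
    if cv2.contourArea(k)>6000: 
        r=cv2.minAreaRect(k); print(cv2.contourArea(k),r); p=cv2.approxPolyDP(k,6,True).reshape(-1,2); print(p.tolist()); print(onz(f,p,.034)[:,:2].round(3).tolist())
E
```

```text
t: 38.28
tcp_pos: [0.4968, -0.0992, 0.0607]
orientation: [2.387, 2.036, 0.004]
force: [-1.1, 2.5, 9.5]
opening: 0.011
grasp_force: 71.5
t: 39.12
tcp_pos: [0.4987, -0.1004, 0.1752]
orientation: [2.382, 2.032, 0.009]
force: [1.2, -0.4, 0.1]
opening: 0.0342
grasp_force: 0.0
[ 0.49730709 -0.09984082  0.17233962] [ 0.00052478  0.15722816 -0.4552638 ]
12524.0 ((29.98702621459961, 339.3865661621094), (141.8590850830078, 160.20108032226562), 57.76321029663086)
[[34, 253], [32, 264], [0, 277], [7, 315], [0, 326], [0, 442], [124, 363], [102, 304], [78, 322], [59, 321]]
[[0.261, -0.077], [0.256, -0.086], [0.221, -0.093], [0.212, -0.128], [0.201, -0.137], [0.138, -0.264], [0.307, -0.189], [0.306, -0.131], [0.278, -0.144], [0.261, -0.14]]
21073.5 ((418.5, 250.0), (186.0, 191.0), 90.0)
[[332, 158], [332, 200], [323, 202], [332, 297], [368, 299], [379, 343], [394, 331], [387, 299], [449, 298], [456, 250], [509, 249], [514, 205], [461, 204], [462, 159]]
[[0.518, -0.044], [0.513, -0.075], [0.506, -0.075], [0.501, -0.155], [0.53, -0.162], [0.535, -0.204], [0.549, -0.195], [0.546, -0.164], [0.598, -0.1
[... 510 characters left out ...]
[639, 224], [639, 0], [561, 0], [548, 15], [535, 13], [533, 0]]
[[0.531, 0.064], [0.54, 0.038], [0.56, 0.014], [0.557, 0.002], [0.549, 0.003], [0.547, 0.011], [0.538, 0.003], [0.529, 0.015], [0.519, 0.013], [0.518, 0.006], [0.53, 0.008], [0.53, -0.01], [0.554, -0.014], [0.552, -0.003], [0.561, -0.003], [0.56, 0.01], [0.588, -0.0], [0.585, -0.012], [0.592, -0.015], [0.592, -0.028], [0.594, -0.002], [0.603, -0.007], [0.605, -0.002], [0.613, -0.003], [0.609, -0.012], [0.618, -0.013], [0.619, -0.002], [0.662, 0.013], [0.681, -0.049], [0.676, -0.059], [0.685, -0.062], [0.698, -0.099], [0.731, -0.125], [0.767, -0.134], [0.764, 0.041], [0.699, 0.044], [0.688, 0.035], [0.679, 0.037], [0.678, 0.046]]
```

```bash
python3 - <<'E'
from lab import *
ft=grab('top'); cv2.imwrite('pics/t19.png',ft['bgr'])
m=cv2.inRange(ft['hsv'],(15,10,150),(45,110,255)); n,l,s_,ce=cv2.connectedComponentsWithStats(m)
for i in range(1,n):
    x=onz(ft,[ce[i]],.022)[0]
    if s_[i,4]>=8 and np.hypot(x[0]-.5375,x[1]-.248)<.09: print('drum blob',ce[i].round(1),s_[i,4],x.round(3))
m=cv2.inRange(ft['hsv'],(0,0,120),(180,60,255)); n,l,s_,ce=cv2.connectedComponentsWithStats(m)
for i in range(1,n):
    x=onz(ft,[ce[i]],.022)[0]
    if s_[i,4]>=25 and np.hypot(x[0]-.5375,x[1]-.248)<.09: print('bright blob',ce[i].round(1),s_[i,:].tolist(),x.round(3))
f=grab('wrist'); labels(f,.033)
go([.6103,-.3153,.20],.571)
E
```

```text
drum blob [182.5 238.9] 71 [0.562 0.288 0.022]
drum blob [203.3 244. ] 70 [0.552 0.236 0.022]
drum blob [213.8 245.2] 47 [0.55  0.209 0.022]
bright blob [190.8 244.3] [129, 182, 105, 110, 4763] [0.55  0.266 0.022]
[ 60. 332.] [ 0.256  -0.1477  0.033 ] [0.034 0.017] axis 172.4
shift [-0.978   0.7416 -0.16  ] mm [-196.  148.  -32.]
turn z(tool) units -0.1161 alt 0.3839 deg 41.8 j6 -0.24010360152770313
toolz [-0.  0. -1.] yaw y -0.158
```

Three labels lie in the drum and the cup is empty. Fetching the bung.

```bash
python3 -m pendant '[[-0.2,0.1,-0.16,0,0,0,1],[-0.978,0.742,-0.16,0,0,-0.116,1],[-0.978,0.742,-0.16,0,0,-0.116,1],[-0.978,0.742,-0.16,0,0,-0.116,1],[-0.978,0.742,-0.16,0,0,-0.116,1],[-0.978,0.742,-0.16,0,0,-0.116,1],[-0.978,0.742,-0.16,0,0,-0.116,1],[-0.978,0.742,-0.16,0,0,-0.116,1],[-0.978,0.742,-0.16,0,0,-0.116,1],[-0.978,0.742,-0.16,0,0,-0.116,1]]'
python3 - <<'E'
from lab import *
f=grab('wrist'); cv2.imwrite('pics/w20.png',f['bgr'])
hs=f['hsv']; m=cv2.inRange(hs,(0,0,165),(180,40,255)); n,l,s_,ce=cv2.connectedComponentsWithStats(m); P=[]
for i in range(1,n):
    x=onz(f,[ce[i]],.035)[0]
    d=np.hypot(x[0]-.6103,x[1]+.3153)
    if 30<=s_[i,4]<800 and d<.09: print(ce[i].round(1),s_[i,:].tolist(),x.round(4),d.round(3))
go([.6103,-.3153,.0415],.571); print(st()['joint_pos'])
E
```

```text
t: 40.1
tcp_pos: [0.6097, -0.3139, 0.1985]
orientation: [-1.507, -2.753, -0.001]
force: [0.4, 0.8, -0.8]
opening: 0.0857
grasp_force: 0.0
[319.8 164. ] [313, 158, 14, 13, 147] [ 0.5794 -0.2678  0.035 ] 0.057
[319.7 301. ] [314, 295, 12, 12, 112] [ 0.6441 -0.3692  0.035 ] 0.064
shift [-0.0091 -0.0016  0.7888] mm [ -2.  -0. 158.]
turn z(tool) units -0.0002 alt 0.4998 deg 0.1 j6 -1.192756463875684
toolz [-0.002  0.001 -1.   ] yaw y 0.57
[-6.22935777e-01  3.35794264e-01  1.57436936e+00  1.51106599e-04
  1.23369511e+00 -1.19275646e+00]
```

```bash
python3 -m pendant '[[-0.004,0,0.2,0,0,0,1],[-0.004,0,0.4,0,0,0,1],[-0.004,0,0.6,0,0,0,1],[-0.004,0,0.7,0,0,0,1],[-0.004,0,0.785,0,0,0,1],[-0.004,0,0.785,0,0,0,1],[-0.004,0,0.785,0,0,0,1]]'
python3 -m pendant '[[0,0,0,0,0,0,0],[0,0,0,0,0,0,0],[0,0,0,0,0,0,0],[0,0,0,0,0,0,0],[0,0,0,0,0,0,0],[0,0,0,0,0,0,0],[0,0,0,0,0,0,0],[0,0,0,0,0,0,0],[0,0,0,0,0,0,0]]'
python3 -m pendant '[[0,0,-0.1,0,0,0,0],[0,0,-0.3,0,0,0,0],[0,0,-0.5,0,0,0,0],[0,0,-0.7,0,0,0,0],[0,0,-0.9,0,0,0,0],[0,0,-1,0,0,0,0],[0,0,-1,0,0,0,0],[0,0,-1,0,0,0,0]]'
python3 - <<'E'
from h import *
go([.487,-.03,.245]);print(st()['force'])
E
```

```text
t: 40.73
tcp_pos: [0.6103, -0.3145, 0.0427]
orientation: [-1.505, -2.755, -0.0]
force: [0.3, 0.5, 0.5]
opening: 0.0856
grasp_force: 0.0
t: 41.48
tcp_pos: [0.6113, -0.3164, 0.0441]
orientation: [1.506, 2.756, -0.0]
force: [-1.3, 0.0, 3.9]
opening: 0.0127
grasp_force: 59.7
t: 42.15
tcp_pos: [0.6109, -0.3159, 0.2428]
orientation: [1.506, 2.757, 0.0]
force: [0.3, -0.6, -4.5]
opening: 0.0133
grasp_force: 59.1
shift [ 1.5376  0.2505 -0.0109] mm [308.  50.  -2.]
toolz [ 0.  0. -1.] yaw y 0.571
[ 0.3118378  -0.60757261 -4.52802454]
```

```bash
python3 -m pendant '[[0.2,0,0,0,0,0,0],[0.4,-0.02,0,0,0,0,0],[0.6,-0.03,0,0,0,0,0],[0.8,-0.04,0,0,0,0,0],[0.956,-0.045,0,0,0,0,0],[0.956,-0.045,0,0,0,0,0]]'
python3 -m pendant '[[0.17,0.09,0,0,0,0,0],[0.33,0.17,0,0,0,0,0],[0.5,0.26,0,0,0,0,0],[0.662,0.348,0,0,0,0,0],[0.662,0.348,0,0,0,0,0]]'
python3 -m pendant '[[0.15,0.14,0,0,0,0,0],[0.3,0.28,0,0,0,0,0],[0.45,0.43,0,0,0,0,0],[0.6,0.57,0,0,0,0,0],[0.75,0.71,0,0,0,0,0],[0.9,0.86,0,0,0,0,0],[0.954,0.91,0,0,0,0,0],[0.954,0.91,0,0,0,0,0],[0.954,0.91,0,0,0,0,0]]'
python3 - <<'E'
from h import *
f=grab('wrist'); cv2.imwrite('pics/w21.png',f['bgr'])
go([.5372,.2482,.135],.572); s=st();print(s['tcp_pos'],s['force'],s['joint_pos'])
E
```

```text
t: 42.65
tcp_pos: [0.4947, -0.154, 0.2369]
orientation: [-1.496, -2.746, -0.003]
force: [1.6, -1.1, -5.0]
opening: 0.0128
grasp_force: 59.0
t: 43.07
tcp_pos: [0.4844, -0.0052, 0.2388]
orientation: [-1.495, -2.752, -0.002]
force: [0.6, 0.1, -3.8]
opening: 0.0133
grasp_force: 59.3
t: 43.82
tcp_pos: [0.5362, 0.2477, 0.2396]
orientation: [-1.502, -2.755, 0.008]
force: [0.1, -0.8, -4.0]
opening: 0.0132
grasp_force: 60.1
shift [0.0028 0.0098 0.5259] mm [  1.   2. 105.]
turn z(tool) units -0.0002 alt 0.4998 deg 0.1 j6 -0.3104579615977468
toolz [-0.005 -0.002 -1.   ] yaw y 0.571
[0.53639023 0.24691517 0.2401964 ] [ 0.1628646  -0.21045889 -4.11987519] [ 2.60087207e-01  9.80464453e-02  1.77795877e+00 -9.65182648e-04
  1.27107625e+00 -3.10457962e-01]
```

```bash
python3 -m pendant '[[0.003,0.008,0.1,0,0,0,0],[0.003,0.008,0.2,0,0,0,0],[0.003,0.008,0.3,0,0,0,0],[0.003,0.008,0.4,0,0,0,0],[0.003,0.008,0.45,0,0,0,0],[0.003,0.008,0.45,0,0,0,0],[0.003,0.008,0.45,0,0,0,0]]'
python3 -m pendant '[[0,0,0.04,0,0,0,0],[0,0,0.08,0,0,0,0],[0,0,0.1,0,0,0,0],[0,0,0.1,0,0,0,0],[0,0,0.1,0,0,0,0]]'
```

```text
t: 44.45
tcp_pos: [0.5382, 0.2481, 0.1527]
orientation: [-1.508, -2.755, 0.002]
force: [-0.3, -0.6, -3.1]
opening: 0.0134
grasp_force: 60.0
t: 44.87
tcp_pos: [0.5381, 0.2493, 0.133]
orientation: [-1.506, -2.757, 0.001]
force: [-0.1, -0.6, -3.4]
opening: 0.013
grasp_force: 60.0
```

```bash
python3 -m pendant '[[0,0,0.02,0,0,0,0],[0,0,0.035,0,0,0,0],[0,0,0.035,0,0,0,0],[0,0,0.035,0,0,0,0]]'
python3 -m pendant '[[0,0,0.01,0,0,0,0],[0,0,0.018,0,0,0,0],[0,0,0.018,0,0,0,0],[0,0,0.018,0,0,0,0]]'
```

```text
t: 45.2
tcp_pos: [0.5382, 0.2493, 0.126]
orientation: [-1.506, -2.757, 0.001]
force: [1.7, 0.6, -3.5]
opening: 0.0134
grasp_force: 60.1
t: 45.53
tcp_pos: [0.5387, 0.2494, 0.1233]
orientation: [1.506, 2.756, 0.001]
force: [-0.7, -1.1, -0.1]
opening: 0.013
grasp_force: 60.5
```

```bash
python3 -m pendant '[[0,0,0.008,0,0,0,0],[0,0,0.01,0,0,0,0],[0,0,0.01,0,0,0,0]]'
python3 -m pendant '[[0,0,0,0,0,-0.02,0],[0,0,0,0,0,-0.04,0],[0,0,0,0,0,-0.06,0],[0,0,0,0,0,-0.08,0],[0,0,0,0,0,-0.1,0],[0,0,0,0,0,-0.12,0],[0,0,0,0,0,-0.13,0],[0,0,0,0,0,-0.13,0],[0,0,0,0,0,-0.13,0]]'
python3 - <<'E'
from h import *
s=st(); go([.537,.248,.118],np.radians(79.5)); print(s['torque'],s['force'])
E
```

```text
t: 45.78
tcp_pos: [0.5388, 0.2494, 0.123]
orientation: [1.506, 2.757, 0.0]
force: [-3.8, -1.4, 6.4]
opening: 0.0129
grasp_force: 61.6
t: 46.53
tcp_pos: [0.5393, 0.2503, 0.1231]
orientation: [0.287, 3.126, 0.003]
force: [-1.0, 1.4, 6.4]
opening: 0.0125
grasp_force: 61.4
shift [ 0.0092 -0.0133  0.0253] mm [ 2. -3.  5.]
turn z(tool) units -0.0 alt 0.5 deg 0.0 j6 -1.1247704245095818
toolz [ 0.002  0.002 -1.   ] yaw y 1.388
[0.19392825 0.76409515 0.13341697] [-1.04645726  1.37976518  6.43962774]
```

Seated on the rim and turned back. Releasing and checking.

```bash
python3 -m pendant '[[0,0,0,0,0,0,1],[0,0,0,0,0,0,1],[0,0,0,0,0,0,1],[0,0,0,0,0,0,1],[0,0,0,0,0,0,1],[0,0,0,0,0,0,1],[0,0,-0.1,0,0,0,1],[0,0,-0.3,0,0,0,1],[0,0,-0.5,0,0,0,1],[0,0,-0.65,0,0,0,1]]'
python3 -m pendant '[[0,0,0,0,0,0,1],[0,0,0,0,0,0,1],[0,0,0,0,0,0,1],[0,0,0,0,0,0,1]]'
python3 - <<'E'
from h import *
f=grab('wrist'); cv2.imwrite('pics/w22.png',f['bgr'])
for nm,bgr in(('start',cv2.imread('pics/w1.png')),('now',f['bgr'])):
    hs=cv2.cvtColor(bgr,cv2.COLOR_BGR2HSV); m=cv2.inRange(hs,(0,0,165),(180,40,255)); n,l,s_,ce=cv2.connectedComponentsWithStats(m)
    for i in range(1,n):
        if 30<=s_[i,4]<800 and np.hypot(ce[i][0]-323,ce[i][1]-235)<95: print(nm,ce[i].round(1),s_[i,2:].tolist(),onz(f,[ce[i]],.114)[0].round(4))
ft=grab('top'); a=cv2.imread('pics/top0.png'); 
for nm,b in(('start',a),('now',ft['bgr'])):
    k=cv2.inRange(cv2.cvtColor(b,cv2.COLOR_BGR2HSV),(22,120,120),(35,255,255)); k[:295]=0;k[330:]=0;M=cv2.moments(k);print('tin',M['m10']/M['m00'],M['m01']/M['m00'])
d=cv2.absdiff(a,ft['bgr']).max(2); print('diff tumblers',d[318:348,130:160].mean(),d[165:190,358:384].mean())
s=st();print(s['tcp_pos'],s['force'],s['joint_pos'])
E
```

```text
t: 47.37
tcp_pos: [0.539, 0.2494, 0.2539]
orientation: [0.288, 3.126, 0.001]
force: [1.3, -0.0, 0.3]
opening: 0.0856
grasp_force: 0.0
t: 47.7
tcp_pos: [0.5373, 0.249, 0.2482]
orientation: [-0.287, -3.125, 0.002]
force: [0.2, -0.1, -0.2]
opening: 0.0858
grasp_force: 0.0
start [325.1 162.2] [13, 14, 147] [0.4813 0.2634 0.114 ]
start [309.7 283.6] [7, 8, 44] [0.5724 0.2342 0.114 ]
start [321.4 307.6] [12, 12, 112] [0.5947 0.2397 0.114 ]
now [322.4 164.6] [14, 14, 161] [0.4826 0.2611 0.114 ]
now [309.4 290.7] [6, 8, 36] [0.5784 0.2329 0.114 ]
now [322.4 314.7] [12, 12, 118] [0.6011 0.2393 0.114 ]
tin 259.26354679802955 313.0418719211823
tin 259.2731707317073 313.1170731707317
diff tumblers 81.21222222222222 3.9153846153846152
[0.53735416 0.24898426 0.24824113] [-0.1496891   0.21071641 -0.47030539] [ 2.62702279e-01  9.50095065e-02  1.76636851e+00 -1.68662097e-05
  1.28440901e+00 -1.12464779e+00]
```

The bung is back, with its axis at about −10.4°. One patch, near (145,333), differs from the start, so I'll check whether the arm is covering it.

```bash
python3 - <<'E'
import cv2
a=cv2.imread('pics/top0.png')
for n in('t15','t19'):
    d=cv2.absdiff(a,cv2.imread(f'pics/{n}.png')).max(2); print(n,d[318:348,130:160].mean(),'cup',d[205:275,315:375].mean())
E
python3 -m pendant '[[0,-0.8,-0.3,0,0,0,1],[0,-0.8,-0.3,0,0,0,1],[0,-0.8,-0.3,0,0,0,1],[0,-0.8,-0.3,0,0,0,1],[0,-0.8,-0.3,0,0,0,1],[0,-0.8,-0.3,0,0,0,1],[0,-0.8,-0.3,0,0,0,1]]'
python3 - <<'E'
from h import *
a=cv2.imread('pics/top0.png'); f=grab('top'); d=cv2.absdiff(a,f['bgr']).max(2); print(d[318:348,130:160].mean(),'bung',d[205:275,155:225].mean())
k=cv2.inRange(f['hsv'],(0,0,0),(180,255,60)); mm=np.zeros_like(k);mm[215:262,172:205]=k[215:262,172:205]
c=max(cv2.findContours(cv2.morphologyEx(mm,cv2.MORPH_OPEN,np.ones((2,2))),cv2.RETR_EXTERNAL,cv2.CHAIN_APPROX_NONE)[0],key=cv2.contourArea); print('handle',cv2.minAreaRect(cv2.convexHull(c)))
E
```

```text
t15 83.41222222222223 cup 87.31428571428572
t19 13.026666666666667 cup 70.94642857142857
t: 48.38
tcp_pos: [0.5089, 0.092, 0.3096]
orientation: [-0.289, -3.127, -0.001]
force: [-0.1, 0.5, 0.2]
opening: 0.0856
grasp_force: 0.0
13.216666666666667 bung 32.35857142857143
handle ((198.1473846435547, 230.29190063476562), (13.152946472167969, 27.5983829498291), 8.746162414550781)
```

```bash
python3 -c "
from bench import ctrl
print(ctrl.sign_off())"
```

```text
the job is handed in; nothing more can be done
None
```

I handed the job in at about 48 s; no verdict came back. By my last checks the three cells are in the drum, the empty cup is upright on its mat, the bung is seated with its handle back towards the striker bar, and the tumbler and flux tin appear not to have moved.

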